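# Try-square check on a dry-fitted display riser

### The job

One end board of the pine display riser is only dry-fitted and its foot has splayed outwards. Take the try square out of its slot in the tool stand, bed its stock flat on the riser's top board with the blade hanging down outside that end board, and press the blade gently against the board until the joint has closed and board and blade lie flush together; keep both faces lightly pressed for about two seconds. Then put the square back in its slot as it was, stock resting level on the shelf, and let go, leaving the end board square and everything else undisturbed.

Things in the scene. Friction and masses are not known exactly. Their poses are not given: they have to be found in the camera images.
- square: Try square, 150 g: dark wood stock 130 long x 18 thick x 40 high, brass-faced below; steel blade 30 wide x 3 thick hanging 110 down at one end. Origin: inner corner (stock's underside meets blade's inner edge), mid-thickness. +y along the stock to the blade end, +z up, x thickness: blade y 0..30, z -110..0; stock y -100..30, z 0..40. Starts in the stand's slot, stock level. Balances at y about -8.
- square_grip (a point): Place to hold the square from above: middle of the stock's thickness, 30 from the inner corner on the side away from the blade (y -30) and 25 above the stock's underside; pinch across the 18 thickness (x).
- riser: Hand-made pine display riser, fixed to the steel worktop by two magnet blocks inside it: an upside-down U 240 long (y) x 130 deep (x) x about 136 high with a divider. Origin: centre of its footprint on the worktop; +z up, +y towards the loose end board. Left or right of the tool stand, turned up to 0.3 rad. Soft raw pine: bruises if the square hits or pushes a face with over 40 N: approach slowly.
- top_board: The riser's top board, fixed, 240 x 130, let into the ends. Hand-planed: its upper face is level but lies 132 to 140 above the worktop, never the same, so find it by touch. Origin and axes are those of the riser.
- end_board (a joint): Swing (rad) of the loose end board, 130 deep x 18 thick x 116 high, about the upper edge of its outer face, 118 above the worktop. 0 = square, joint closed on a firm stop; positive = foot splayed out, 0.035 to 0.085 at the start (4 to 10 mm). Stiff: stays where left, about 3 N near the foot moves it. That edge stands 1 to 10 beyond the rough-sawn top board's end, never the same: find it by touch.
- corner (a point): Nominal upper edge of the top board's end above the loose end board, mid-depth: 136 above the worktop, 120 from the riser's origin. Axes as the riser: +y outwards, +z up. The seated square has matching axes; its inner corner is at the top's true height (136 +-4) and 1 to 10 further out (end board's face), anywhere within 40 along x. Lightly pressed means 4 to 10 N on each face while holding.
- stand: Wooden tool stand, fixed: two cheeks and a slotted shelf, 100 (x) x 180 (y), shelf top 135 above the worktop. The slot is 38 long (y) x 9 wide (x), through the 16 thick shelf. Origin: centre of its footprint; +z up. May be turned up to 0.3 rad.
- slot (a point): Point on the stand's shelf top where the inner corner of the square lies when it is in its slot with the blade centred (slot centre is 15 from here towards +y). Axes as the stand; the hanging square has the same axes.
- figurine: Bystander: unpainted clay mariachi figurine, 130 tall, 60 foot, loose, stands beyond the riser. Origin: centre of its foot.
- mug: Bystander: chipped yellow enamel mug, 82 tall, 84 across, handle at its +y, loose, beyond the stand. Origin: centre of its foot.
- piggy_bank: Bystander: terracotta piggy bank, 120 long, 108 high, loose, on the far side of the worktop. Origin: under its middle.
- sanding_block: Bystander: cork sanding block 85 x 40 x 28, loose, beside the riser's glued end. Origin: centre of its underside.
- paint_jar: Bystander: white plastic paint jar, 55 across, 69 tall, loose, beside the stand. Origin: centre of its foot.
- water_bowl: Bystander: empty terracotta bowl, 96 across, 42 tall, loose, far side. Origin: centre of its foot.
- flat_brush: Bystander: paint brush 190 long lying on the far side. Origin: under its middle.

How it is judged (in metres and radians):
On the way:
1. the square is seated on the corner: stock flat on the top board, blade on the closed, squared end board, both faces pressed lightly (3 to 12 N), held for 1.2 s (contact force between square and top_board between 3 and 12 N and contact force between square and end_board between 3 and 12 N and z of square in the frame of corner between -0.006 and 0.006 m and y of square in the frame of corner between -0.001 and 0.013 m and x of square in the frame of corner between -0.06 and 0.06 m and angle between the z axis of square and the z axis of corner, either way round below 0.02 rad and angle between the y axis of square and the y axis of corner, either way round below 0.12 rad and value of joint end_board below 0.015 rad), for 1.2 s.
At the end, for the whole second after the job is handed in: The end board is square to the top board (joint under 0.015 rad) and the try square is back in the stand's slot, at rest: inner corner within 10 mm of the slot point and 4 mm in height, stock level within 0.05 rad, released (value of joint end_board below 0.015 rad and horizontal distance between square and slot below 0.01 m and z of square in the frame of slot between -0.004 and 0.004 m and angle between square's own z axis and vertical below 0.05 rad and linear speed of square below 0.01 m/s); the robot touches nothing.
It fails at once if the square hits or pushes a face of the riser with more than 40 N (bruises the pine) (contact force between square and top_board above 40 N or contact force between square and end_board above 40 N).
It fails at once if a bystander is shifted by more than 20 mm (distance of any of figurine, mug, piggy_bank, sanding_block, paint_jar, water_bowl, flat_brush from where it was at the start of the episode above 0.02 m).
It also fails if it takes over 72 s, if anything falls off the work surface, if the arm or the gripper's body presses on something with over 40 N, if the wrist force passes 120 N, or if a joint passes its speed limit or range.

### The arm

A 7-joint arm with a two-finger parallel gripper is mounted at the origin on the work surface. World frame = base frame: x ahead of the robot, y to its left, z up, the work surface at z = 0. Lengths are in mm, angles in rad, forces in N, time in s.
With the tool pointing down it reaches from about 400 to 850 mm from the base axis. Payload 6.9 kg.
Tool frame: the origin (TCP) lies at the very end of the fingers, on their centre line; the grasp point (between the pads) lies 19 mm behind it; y points along the fingers, x is the direction in which the jaws open and shut, and the axes are right-handed (so a half turn about y gives the same grasp; the last joint's range is limited). The gripper opens to 85 mm and grips with 20 to 120 N. Pads are 22 mm wide; open, the fingers measure 114 mm over their backs; the gripper's body (76 mm by 85 mm) begins 54 mm behind the grasp point. The pads swing forward as they close: fully open they stand 13 mm farther back than shut.
Start: joints at [1.22, 0.507, -0.238, 1.5, 0.126, 1.149, -0.155], TCP at [275.083, -561.196, 231.275] pointing down, gripper open.
Joint ranges: [-3.08, 3.08], [-0.24, 2.05], [-1.43, 1.35], [0, 2.5], [-1.52, 4.66], [0.17, 1.96], [-2.89, 2.89]. Speed limits (rad/s): [2.39, 2.39, 3.14, 3.14, 3.14, 3.14, 3.14].

### API

Orientations are given as a rotation vector (axis times angle).
In Python, from workcell import bot gives the robot as it stands. The module is installed in compiled form; this text tells all that it offers.
- The arm moves only by the tool carry_out, never from a script. Its argument "commands" is a list of rows, each an object of numbers: "x", "y", "z": the shift along the tool's x, y, z scaled (see below); "rx", "ry", "rz": the turn, a rotation vector about the tool's x, y, z scaled (see below); "hand": the opening, from 0 (shut) to 1 (fully open). A call has 1 to 10 rows; each row is the pose to reach, as a shift and turn from the pose commanded when the call began, along the tool's axes at that moment; what a row does not reach only later rows make up. The controller multiplies each number of a shift by 100 mm and each number of a turn by pi/2 rad. A row lasts 1/10 s, in which the tool goes at most 50 mm and 8.59 degrees, less where a joint would pass 70% of its speed; a pose out of reach is approached as far as the arm can. A call with a number of a shift or a turn outside -1 to 1 is refused whole. A call with a gripper value outside its range is refused whole. The fingers move at their own pace and stop on an object; "grip_force" is the grip in N (left out, the last holds). Time passes only in rows, so rows that repeat a pose let the fingers close. It gives the time, the measured TCP pose, the force and the opening at its end, in the units of the state.
- bot.sense(): the state, without advancing time (a new reading comes with each control period).
- bot.camera(name): name is "scene" or "top" or "wrist"; returns a dict with "color" (420x560x3 uint8, red, green, blue), "range_z" (420x560 float32, mm along the optical axis (not along the pixel's ray), 0 where there is no reading), "vertical_fov" (degrees; the focal length in pixels is half the picture's height over the tangent of half this angle, whatever the lens; pixels are square), "cx", "cy" (the principal point, pixels), "k1" (the pictures are not rectified: a ray, as slopes to the right and down, at radius r is drawn at 1 + k1 r^2 times it, then the intrinsics apply), "camera_from_world" (4x4, takes a point from world to camera coordinates); the wrist camera has in their place "hand_eye" (4x4, takes a point from camera to tool coordinates, whose origin is the TCP and whose axes are the tool frame's). Camera axes: x right, y down, z forward; pixel columns grow to the right and rows downward; lengths in mm; the calibration is good to about 2 mm. A picture is of the moment at which its call begins: read the wrist's pose just before it.
- bot.finish_job(): hands the job in, once; it reports no verdict.
Trained networks look in the newest picture that a camera, given by its name, has taken for a name from the list of things; names that differ only in an ending like _2 or _b are one class to them, and where a whole thing is asked for, a point or a joint stands for the part that bears it (a point fixed in the world has none). Each returns a list of dicts, best first, with "score" (0 to 1); they miss things now and then, are a little off and sometimes report something else, mostly with a low value. They report only what shows in the picture. A call takes as long as a camera call.
- bot.search_frame(camera, name): "location" ([column, row] in pixels, amid what is visible of it).
- bot.pinpoint(camera, name): "location" ([column, row] in pixels: a listed point, or the origin of a listed thing).
The state is a dict: "t": time; "joint_pos": joint angles; "joint_velocities": joint speeds; "joint_efforts": joint torques, N m; "ee_pos": TCP position; "tcp_rot": TCP orientation; "force": force on the tool from outside, world axes, zero at the start; "torque": the same for the moment, N m; "width": finger opening in mm.
Only numpy, scipy, OpenCV 4.12 (cv2) and the standard library are available. Lean on these libraries where they do the work, as an engineer would, in place of code of your own. Each camera call takes 0.05 s, during which the arm holds its last target.

## Working session

There is one attempt and no reset: what is moved stays moved. The work goes in short steps, Python scripts to look and compute and a tool call to move; the robot and the scene stay as the last step left them, time stands still between calls to the robot, and variables do not carry over. Pictures are saved under pics/ and viewed, and the job is handed in when it is done.

Besides the shell and the picture viewer there is one more tool, called in YAML: its name, and indented under it one key for each argument. carry_out: Moves the arm, as the interface text tells. Shifts and turns lie within -1 to 1; 1 stands for 100 mm of shift or pi/2 rad of turn. Its arguments: {"type":"object","properties":{"commands":{"type":"array"},"grip_force":{"type":"number"}},"required":["commands"]}

```bash
mkdir -p pics; cat > h.py <<'E'
import numpy as np, cv2
from scipy.spatial.transform import Rotation as R
from workcell import bot
def T_tool():
    s=bot.sense(); T=np.eye(4); T[:3,:3]=R.from_rotvec(s['tcp_rot']).as_matrix(); T[:3,3]=s['ee_pos']; return T
def cam(name,save=None):
    T=T_tool(); c=bot.camera(name)
    c['wfc']=T@c['hand_eye'] if 'hand_eye' in c else np.linalg.inv(c['camera_from_world'])
    H=c['color'].shape[0]; c['f']=H/2/np.tan(np.radians(c['vertical_fov'])/2)
    if save: cv2.imwrite(save,c['color'][:,:,::-1])
    return c
def ray(c,px):
    K=np.array([[c['f'],0,c['cx']],[0,c['f'],c['cy']],[0,0,1.]])
    p=cv2.undistortPoints(np.array(px,float).reshape(-1,1,2),K,np.array([c['k1'],0,0,0.]),None,None).reshape(-1,2)
    return np.c_[p,np.ones(len(p))]
def onplane(c,px,z):
    d=ray(c,px)@c['wfc'][:3,:3].T; o=c['wfc'][:3,3]
    return o+d*((z-o[2])/d[:,2])[:,None]
def cloud(c):
    h,w=c['range_z'].shape; u,v=np.meshgrid(np.arange(w),np.arange(h))
    r=ray(c,np.c_[u.ravel(),v.ravel()])*c['range_z'].ravel()[:,None]
    return (r@c['wfc'][:3,:3].T+c['wfc'][:3,3]).reshape(h,w,3)
def proj(c,P):
    P=np.atleast_2d(P); q=(P-c['wfc'][:3,3])@c['wfc'][:3,:3]
    s=q[:,:2]/q[:,2:]; r2=(s**2).sum(1,keepdims=True); s=s*(1+c['k1']*r2)
    return s*c['f']+[c['cx'],c['cy']]
E
python3 - <<'E'
from h import *
print(bot.sense())
for n in ['scene','top','wrist']:
    c=cam(n,f'pics/{n}0.png'); P=cloud(c)
    print(n,c['wfc'].round(2).tolist(),c['f'],c['k1'])
    for t in ['square','square_grip','riser','top_board','end_board','corner','stand','slot','figurine','mug','piggy_bank','sanding_block','paint_jar','water_bowl','flat_brush']:
        try:
            a=bot.pinpoint(n,t)[:2]; 
            print(t,[(np.round(x['location']).tolist(),round(x['score'],2)) for x in a],[P[int(x['location'][1]),int(x['location'][0])].round() for x in a])
        except Exception as e: print(t,e)
E
```

```text
{'t': 0.0, 'joint_pos': array([ 1.22052556,  0.50836026, -0.23751477,  1.50113928,  0.12571723,
        1.14889778, -0.15477688]), 'joint_velocities': array([ 0.00196507, -0.00022235, -0.00037175,  0.00046449,  0.00046221,
       -0.00030368,  0.00023629]), 'joint_efforts': array([ 8.74435244e-06, -6.20594144e+01, -2.18637988e+00, -2.49646765e+01,
        1.26462409e-02,  1.19956935e-02,  7.04064348e-06]), 'ee_pos': array([ 274.79409829, -560.78690712,  230.41318255]), 'tcp_rot': array([-1.39007706,  0.86841178, -0.86584544]), 'force': array([-0.68853519, -0.44197255, -0.2283147 ]), 'torque': array([-0.02815625,  0.02588338,  0.03683921]), 'width': 85.5258162354686}
scene [[-0.35, 0.68, -0.65, 1222.65], [0.94, 0.24, -0.25, 253.67], [-0.02, -0.7, -0.72, 786.58], [0.0, 0.0, 0.0, 1.0]] 392.6565526535576 0.03860452433549933
square [([243.0, 174.0], 0.97)] [array([ 525., -106.,  141.])]
square_grip [([228.0, 166.0], 0.64)] [array([ 526., -145.,  158.])]
riser [] []
top_board [([359.0, 236.0], 0.8)] [array([538., 214.,  32.])]
end_board it knows: corner, figurine, flat_brush, mug, paint_ja
[... 2091 characters left out ...]
7)] [array([ 753., -256.,    8.]), array([547., 382.,  -2.])]
flat_brush [([184.0, 163.0], 0.96), ([322.0, 238.0], 0.53)] [array([745., 277.,  24.]), array([ 522., -106.,  170.])]
wrist [[0.44, -0.85, -0.29, 349.98], [-0.9, -0.42, -0.14, -524.36], [-0.0, 0.32, -0.95, 374.82], [0.0, 0.0, 0.0, 1.0]] 341.2722725683291 0.028474575057046744
square [] []
square_grip [] []
riser [] []
top_board [] []
end_board it knows: corner, figurine, flat_brush, mug, paint_jar, piggy_bank, riser, sanding_block, slot, square, square_grip, stand, top_board, water_bowl
corner [] []
stand [] []
slot [] []
figurine [] []
mug [] []
piggy_bank [] []
sanding_block [] []
paint_jar [] []
water_bowl [] []
flat_brush [] []
```

View pics/scene0.png

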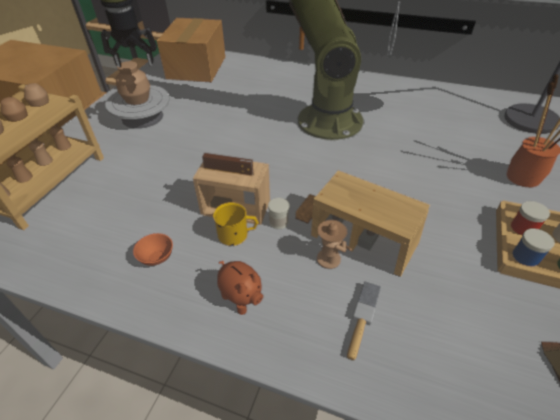

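View pics/top0.png

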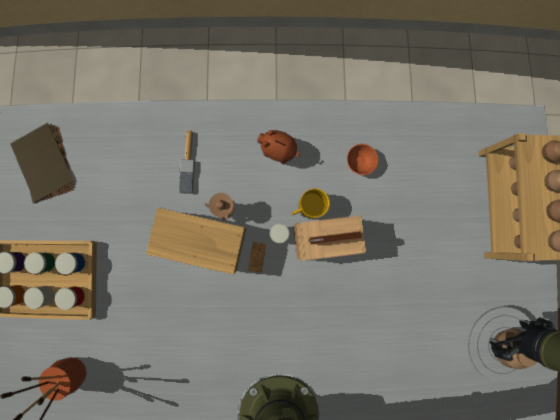

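```bash
python3 - <<'E'
from h import *
T=T_tool(); print(T.round(3))
c=cam('top'); P=cloud(c).reshape(-1,3)
np.save('top.npy',P)
def rect(m,n):
    Q=P[m]; r=cv2.minAreaRect(Q[:,:2].astype(np.float32)); print(n,len(Q),r,np.percentile(Q[:,2],[5,50,95]))
    print(cv2.boxPoints(r).round(1).tolist())
x,y,z=P.T
rect((z>163)&(z<185)&(y<-20)&(y>-220)&(x>430)&(x<600),'stock')
rect((z>128)&(z<143)&(y>60)&(y<420)&(x>400)&(x<640),'riser top')
rect((z>80)&(y<-10)&(y>-230)&(x>430)&(x<600),'stand')
rect((z>105)&(z<143)&(y>50)&(y<420)&(x>400)&(x<585),'riser all')
E
```

```text
[[ 4.40000e-01  0.00000e+00  8.98000e-01  2.75085e+02]
 [-8.98000e-01  0.00000e+00  4.40000e-01 -5.61188e+02]
 [-0.00000e+00 -1.00000e+00  0.00000e+00  2.31269e+02]
 [ 0.00000e+00  0.00000e+00  0.00000e+00  1.00000e+00]]
stock 346 ((520.4447631835938, -144.6488494873047), (18.780155181884766, 131.99319458007812), 7.478728771209717) [171.66146878 174.93788887 177.81100302]
[[502.5, -80.4000015258789], [519.7000122070312, -211.3000030517578], [538.2999877929688, -208.89999389648438], [521.2000122070312, -78.0]]
riser top 4280 ((539.9054565429688, 219.82394409179688), (241.3499755859375, 178.1924591064453), 77.56103515625) [131.29081349 134.71929346 138.11280596]
[[426.8999938964844, 121.19999694824219], [600.9000244140625, 82.80000305175781], [652.9000244140625, 318.5], [478.8999938964844, 356.8999938964844]]
stand 2512 ((536.9613647460938, -135.9786376953125), (131.26097106933594, 178.5198974609375), 6.135641574859619) [130.83537484 135.26370003 175.46342862]
[[462.20001220703125, -54.20000076293945], [481.20001220703125, -231.6999969482422], [611.7999877929688, -217.6999969482422], [592.7000122070312, -40.20000076293945]]
riser all 4196 ((525.58154296875, 222.8553924560547), (241.3300018310547, 148.51026916503906), 77.44363403320312) [131.09476276 134.70555004 138.11285023]
[[426.8999938964844, 121.19999694824219], [571.7999877929688, 88.9000015258789], [624.2999877929688, 324.5], [479.29998779296875, 356.79998779296875]]
```

The scene view shows the stand with the square at about (228,165) and the riser at (370,212). The sanding block at (307,210) marks the riser's glued end, so the loose end is the right one, near (421,218). The top view agrees. I'll move above the square for a wrist view.

```bash
cat >> h.py <<'E'
import json,os
def getcmd():
    return np.array(json.load(open('cmd.json')))
def setcmd(T): json.dump(np.array(T).tolist(),open('cmd.json','w'))
def apply(x=0,y=0,z=0,rx=0,ry=0,rz=0):
    T=getcmd(); D=np.eye(4); D[:3,:3]=R.from_rotvec(np.array([rx,ry,rz])*np.pi/2).as_matrix(); D[:3,3]=np.array([x,y,z])*100
    T=T@D; setcmd(T); return T
def rel(target,xang):
    "shift/turn in command units to get TCP at target, tool down, tool x at world angle xang(deg)"
    T=getcmd(); a=np.radians(xang); G=np.eye(4)
    G[:3,:3]=np.c_[[np.cos(a),np.sin(a),0],[0,0,-1],[-np.sin(a),np.cos(a),0]]; G[:3,3]=target
    D=np.linalg.inv(T)@G
    return (D[:3,3]/100).round(4),(R.from_matrix(D[:3,:3]).as_rotvec()/(np.pi/2)).round(4)
def rep():
    T=T_tool(); s=bot.sense(); C=getcmd()
    print('t',s['t'],'cmd',C[:3,3].round(2),'meas',T[:3,3].round(2),'xang',np.degrees(np.arctan2(C[1,0],C[0,0])).round(2),np.degrees(np.arctan2(T[1,0],T[0,0])).round(2),'F',s['force'].round(2),'M',s['torque'].round(2),'w',round(s['width'],1))
E
python3 - <<'E'
from h import *
setcmd(T_tool())
print(rel([520,-140,300],7.5))
T=apply(-.7,-.7,1,0,-.793,0); print(rel([520,-140,300],7.5))
E
```

```text
(array([-2.7042, -0.6872,  4.053 ]), array([-0.    , -0.7932, -0.    ]))
(array([2.2528, 0.0128, 2.8744]), array([-0.    , -0.0002,  0.    ]))
```

carry_out:
  commands:
    - {"x": -0.7,"y": -0.7,"z": 1.0,"ry": -0.793,"hand": 1}
    - {"x": -0.7,"y": -0.7,"z": 1.0,"ry": -0.793,"hand": 1}
    - {"x": -0.7,"y": -0.7,"z": 1.0,"ry": -0.793,"hand": 1}
    - {"x": -0.7,"y": -0.7,"z": 1.0,"ry": -0.793,"hand": 1}
    - {"x": -0.7,"y": -0.7,"z": 1.0,"ry": -0.793,"hand": 1}
    - {"x": -0.7,"y": -0.7,"z": 1.0,"ry": -0.793,"hand": 1}
    - {"x": -0.7,"y": -0.7,"z": 1.0,"ry": -0.793,"hand": 1}
    - {"x": -0.7,"y": -0.7,"z": 1.0,"ry": -0.793,"hand": 1}
    - {"x": -0.7,"y": -0.7,"z": 1.0,"ry": -0.793,"hand": 1}

```text
$.commands[0]: bad value
```

```bash
python3 - <<'E'
from h import *
rep(); print(rel([520,-140,300],7.5))
E
```

```text
t 2.3 cmd [ 334.07 -454.33  301.26] meas [ 275.09 -561.2   231.25] xang 7.48 -63.89 F [-0.43  0.5  -0.72] M [0.   0.03 0.03] w 85.2
(array([2.2528, 0.0128, 2.8744]), array([-0.    , -0.0002,  0.    ]))
```

carry_out:
  commands:
    - {"x": -0.7,"y": -0.7,"z": 1.0,"rx": 0,"ry": -0.793,"rz": 0,"hand": 1}
    - {"x": -0.7,"y": -0.7,"z": 1.0,"rx": 0,"ry": -0.793,"rz": 0,"hand": 1}
    - {"x": -0.7,"y": -0.7,"z": 1.0,"rx": 0,"ry": -0.793,"rz": 0,"hand": 1}
    - {"x": -0.7,"y": -0.7,"z": 1.0,"rx": 0,"ry": -0.793,"rz": 0,"hand": 1}
    - {"x": -0.7,"y": -0.7,"z": 1.0,"rx": 0,"ry": -0.793,"rz": 0,"hand": 1}
    - {"x": -0.7,"y": -0.7,"z": 1.0,"rx": 0,"ry": -0.793,"rz": 0,"hand": 1}
    - {"x": -0.7,"y": -0.7,"z": 1.0,"rx": 0,"ry": -0.793,"rz": 0,"hand": 1}
    - {"x": -0.7,"y": -0.7,"z": 1.0,"rx": 0,"ry": -0.793,"rz": 0,"hand": 1}
    - {"x": -0.7,"y": -0.7,"z": 1.0,"rx": 0,"ry": -0.793,"rz": 0,"hand": 1}

```text
t: 3.2
ee_pos: [333.9, -454.4, 301.3]
tcp_rot: [-1.568, -0.107, 0.107]
force: [-0.9, 1.5, -0.1]
width: 85.2
```

```bash
python3 - <<'E'
from h import *
rep()
E
```

```text
t 3.2 cmd [ 334.07 -454.33  301.26] meas [ 333.93 -454.4   301.31] xang 7.48 7.79 F [-0.94  1.51 -0.11] M [ 0.01  0.04 -0.01] w 85.2
```

carry_out:
  commands:
    - {"x": 0.75,"y": 0,"z": 0.96,"rx": 0,"ry": 0,"rz": 0,"hand": 1}
    - {"x": 0.75,"y": 0,"z": 0.96,"rx": 0,"ry": 0,"rz": 0,"hand": 1}
    - {"x": 0.75,"y": 0,"z": 0.96,"rx": 0,"ry": 0,"rz": 0,"hand": 1}

```text
t: 3.5
ee_pos: [398.4, -344.8, 301.9]
tcp_rot: [-1.567, -0.108, 0.105]
force: [0.2, 0.3, -0.5]
width: 85.3
```

carry_out:
  commands:
    - {"x": 0.75,"y": 0,"z": 0.96,"rx": 0,"ry": 0,"rz": 0,"hand": 1}
    - {"x": 0.75,"y": 0,"z": 0.96,"rx": 0,"ry": 0,"rz": 0,"hand": 1}
    - {"x": 0.75,"y": 0,"z": 0.96,"rx": 0,"ry": 0,"rz": 0,"hand": 1}

```text
t: 3.8
ee_pos: [460.0, -239.4, 302.0]
tcp_rot: [-1.567, -0.109, 0.105]
force: [-0.1, -0.1, -0.2]
width: 85.8
```

carry_out:
  commands:
    - {"x": 0.75,"y": 0,"z": 0.96,"rx": 0,"ry": 0,"rz": 0,"hand": 1}
    - {"x": 0.75,"y": 0,"z": 0.96,"rx": 0,"ry": 0,"rz": 0,"hand": 1}
    - {"x": 0.75,"y": 0,"z": 0.96,"rx": 0,"ry": 0,"rz": 0,"hand": 1}
    - {"x": 0.75,"y": 0,"z": 0.96,"rx": 0,"ry": 0,"rz": 0,"hand": 1}
    - {"x": 0.75,"y": 0,"z": 0.96,"rx": 0,"ry": 0,"rz": 0,"hand": 1}

```text
t: 4.3
ee_pos: [519.6, -139.5, 301.2]
tcp_rot: [-1.569, -0.103, 0.104]
force: [-1.1, -1.5, -1.1]
width: 85.4
```

```bash
python3 - <<'E'
from h import *
for i in range(3): apply(.75,0,.96)
rep()
c=cam('wrist','pics/w1.png'); P=cloud(c)
for t in ['square_grip','slot','square']:
    a=bot.pinpoint('wrist',t)[:1]
    for x in a: print(t,x,P[int(x['location'][1]),int(x['location'][0])].round(1), onplane(c,x['location'],160 if t=='square_grip' else 135))
Q=P.reshape(-1,3); np.savez('w1.npz',P=P,col=c['color'])
m=(Q[:,2]>163)&(Q[:,2]<190)&(abs(Q[:,0]-520)<40)&(Q[:,1]<-40)&(Q[:,1]>-240)
r=cv2.minAreaRect(Q[m][:,:2].astype(np.float32)); print(r,cv2.boxPoints(r),np.percentile(Q[m][:,2],[5,50,95]))
E
```

```text
t 4.3 cmd [ 519.65 -139.48  301.28] meas [ 519.55 -139.54  301.19] xang 7.48 7.54 F [-1.1  -1.49 -1.07] M [-0.03  0.05  0.02] w 85.4
square_grip {'location': [281.9, 193.8], 'score': 0.63} [ 519.9 -134.2  175.4] [[ 521.36952962 -139.24506921  160.        ]]
slot {'location': [279.5, 154.5], 'score': 0.73} [ 514.1 -102.6  175.9] [[ 515.29467003 -109.9067177   135.        ]]
square {'location': [282.0, 155.5], 'score': 0.9} [ 516.6 -103.1  175.9] [[ 517.66807834 -110.50878413  135.        ]]
((521.1262817382812, -145.54246520996094), (18.014225006103516, 130.42457580566406), 6.513352870941162) [[ 504.77997   -81.77281 ]
 [ 519.57465  -211.35555 ]
 [ 537.4726   -209.31212 ]
 [ 522.6779    -79.729385]] [174.83806742 175.95622433 177.08271857]
```

View pics/w1.png

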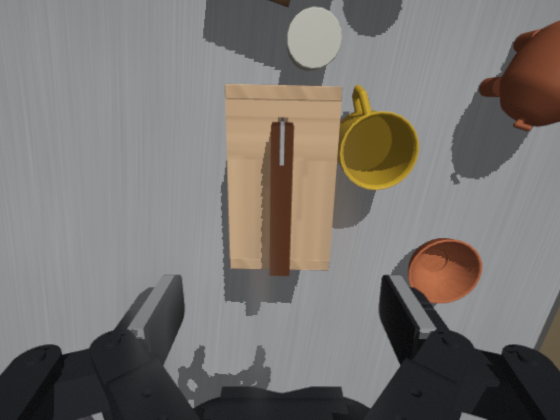

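The wrist view shows the stock upright in its slot at column 282, rows 122–275. I fit 18.0 x 130.4 mm, an angle of 6.5° and a top at 176. I'll go down and grip.

```bash
python3 - <<'E'
from h import *
print(rel([520.6,-140.6,142],6.5))
E
```

```text
(array([ 0.0079,  1.5928, -0.0124]), array([-0.    ,  0.0109,  0.    ]))
```

carry_out:
  commands:
    - {"x": 0.008,"y": 0.4,"z": -0.012,"rx": 0,"ry": 0.011,"rz": 0,"hand": 1}
    - {"x": 0.008,"y": 0.8,"z": -0.012,"rx": 0,"ry": 0.011,"rz": 0,"hand": 1}
    - {"x": 0.008,"y": 1.0,"z": -0.012,"rx": 0,"ry": 0.011,"rz": 0,"hand": 1}
    - {"x": 0.008,"y": 1.0,"z": -0.012,"rx": 0,"ry": 0.011,"rz": 0,"hand": 1}

```text
t: 4.9
ee_pos: [518.4, -141.7, 198.6]
tcp_rot: [-1.568, -0.083, 0.092]
force: [-0.3, 0.9, 0.9]
width: 85.5
```

carry_out:
  commands:
    - {"x": 0,"y": 0.2,"z": 0,"rx": 0,"ry": 0,"rz": 0,"hand": 1}
    - {"x": 0,"y": 0.4,"z": 0,"rx": 0,"ry": 0,"rz": 0,"hand": 1}
    - {"x": 0,"y": 0.59,"z": 0,"rx": 0,"ry": 0,"rz": 0,"hand": 1}
    - {"x": 0,"y": 0.59,"z": 0,"rx": 0,"ry": 0,"rz": 0,"hand": 1}
    - {"x": 0,"y": 0.59,"z": 0,"rx": 0,"ry": 0,"rz": 0,"hand": 1}
    - {"x": 0,"y": 0.59,"z": 0,"rx": 0,"ry": 0,"rz": 0,"hand": 1}

```text
t: 5.5
ee_pos: [521.6, -140.8, 143.9]
tcp_rot: [-1.57, -0.091, 0.087]
force: [0.5, 0.9, 0.8]
width: 85.2
```

carry_out:
  commands:
    - {"x": 0,"y": 0,"z": 0,"rx": 0,"ry": 0,"rz": 0,"hand": 0.3}
    - {"x": 0,"y": 0,"z": 0,"rx": 0,"ry": 0,"rz": 0,"hand": 0.3}
    - {"x": 0,"y": 0,"z": 0,"rx": 0,"ry": 0,"rz": 0,"hand": 0.3}
    - {"x": 0,"y": 0,"z": 0,"rx": 0,"ry": 0,"rz": 0,"hand": 0}
    - {"x": 0,"y": 0,"z": 0,"rx": 0,"ry": 0,"rz": 0,"hand": 0}
    - {"x": 0,"y": 0,"z": 0,"rx": 0,"ry": 0,"rz": 0,"hand": 0}
    - {"x": 0,"y": 0,"z": 0,"rx": 0,"ry": 0,"rz": 0,"hand": 0}
    - {"x": 0,"y": 0,"z": 0,"rx": 0,"ry": 0,"rz": 0,"hand": 0}
    - {"x": 0,"y": 0,"z": 0,"rx": 0,"ry": 0,"rz": 0,"hand": 0}
  grip_force: 60

```text
t: 6.4
ee_pos: [520.5, -140.6, 142.5]
tcp_rot: [-1.569, -0.089, 0.089]
force: [-1.7, 0.6, 4.5]
width: 17.6
```

```bash
python3 - <<'E'
from h import *
apply(.008,1.0,-.012,0,.011,0);apply(0,.59)
rep()
c=cam('wrist','pics/w2.png')
E
```

```text
t 6.4 cmd [ 520.6  -140.56  142.28] meas [ 520.55 -140.6   142.48] xang 6.49 6.49 F [-1.73  0.61  4.55] M [-0.02  0.41 -0.01] w 17.6
```

View pics/w2.png

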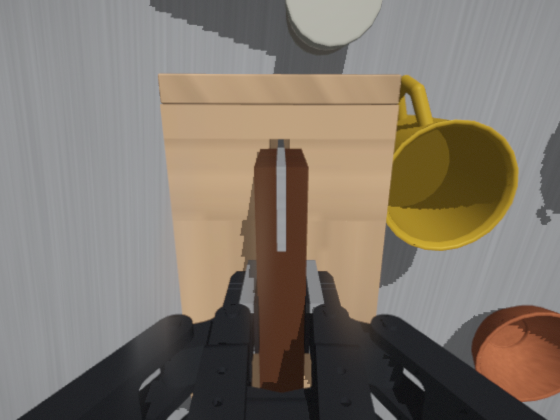

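Grip is good: width 17.6, stock between the pads. Now I'll lift straight up.

carry_out:
  commands:
    - {"x": 0,"y": -0.1,"z": 0,"rx": 0,"ry": 0,"rz": 0,"hand": 0}
    - {"x": 0,"y": -0.25,"z": 0,"rx": 0,"ry": 0,"rz": 0,"hand": 0}
    - {"x": 0,"y": -0.4,"z": 0,"rx": 0,"ry": 0,"rz": 0,"hand": 0}
    - {"x": 0,"y": -0.6,"z": 0,"rx": 0,"ry": 0,"rz": 0,"hand": 0}
    - {"x": 0,"y": -0.8,"z": 0,"rx": 0,"ry": 0,"rz": 0,"hand": 0}
    - {"x": 0,"y": -1.0,"z": 0,"rx": 0,"ry": 0,"rz": 0,"hand": 0}
    - {"x": 0,"y": -1.0,"z": 0,"rx": 0,"ry": 0,"rz": 0,"hand": 0}

```text
t: 7.15
ee_pos: [522.0, -140.4, 244.9]
tcp_rot: [-1.57, -0.093, 0.086]
force: [0.5, 0.5, -1.7]
width: 17.2
```

carry_out:
  commands:
    - {"x": 0,"y": -0.2,"z": 0,"rx": 0,"ry": 0,"rz": 0,"hand": 0}
    - {"x": 0,"y": -0.4,"z": 0,"rx": 0,"ry": 0,"rz": 0,"hand": 0}
    - {"x": 0,"y": -0.5,"z": 0,"rx": 0,"ry": 0,"rz": 0,"hand": 0}
    - {"x": 0,"y": -0.5,"z": 0,"rx": 0,"ry": 0,"rz": 0,"hand": 0}
    - {"x": 0,"y": -0.5,"z": 0,"rx": 0,"ry": 0,"rz": 0,"hand": 0}

```text
t: 7.65
ee_pos: [520.2, -140.6, 291.3]
tcp_rot: [-1.569, -0.088, 0.09]
force: [-0.4, -0.1, -1.0]
width: 17.2
```

```bash
python3 - <<'E'
from h import *
apply(0,-1);apply(0,-.5)
rep()
c=cam('wrist','pics/w3.png');P=cloud(c);np.savez('w3.npz',P=P,T=T_tool(),col=c['color'])
c=cam('top','pics/top3.png'); np.savez('t3.npz',P=cloud(c))
for t in ['corner','riser','top_board']:
    for n in ['top']:
        for x in bot.pinpoint(n,t)[:1]: print(t,x,onplane(c,x['location'],136))
c=cam('scene','pics/scene3.png')
for t in ['corner','riser','top_board']:
        for x in bot.pinpoint('scene',t)[:1]: print(t,x,onplane(c,x['location'],136))
E
```

```text
t 7.65 cmd [ 520.6  -140.57  292.28] meas [ 520.19 -140.63  291.27] xang 6.49 6.49 F [-0.35 -0.12 -0.95] M [-0.06  0.03 -0.03] w 17.2
corner {'location': [154.7, 230.6], 'score': 0.61} [[541.51778792 330.94368702 136.        ]]
riser {'location': [203.8, 246.3], 'score': 0.82} [[499.61869859 199.37370085 136.        ]]
top_board {'location': [202.5, 242.0], 'score': 0.94} [[510.96551632 202.87320507 136.        ]]
corner {'location': [421.8, 220.0], 'score': 0.75} [[538.31709037 341.80149093 136.        ]]
riser {'location': [363.0, 239.6], 'score': 0.61} [[639.62388047 229.80998623 136.        ]]
top_board {'location': [359.1, 239.2], 'score': 0.94} [[641.29707852 221.6882245  136.        ]]
```

View pics/w3.png

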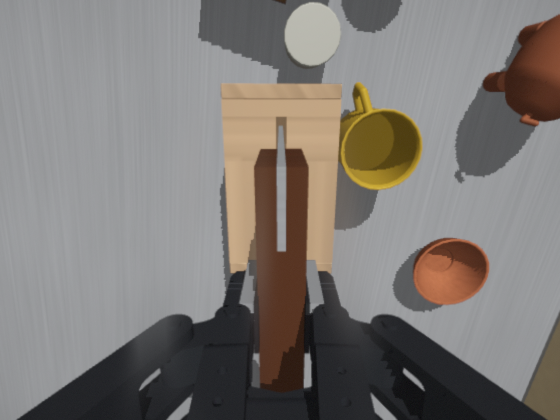

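View pics/scene3.png

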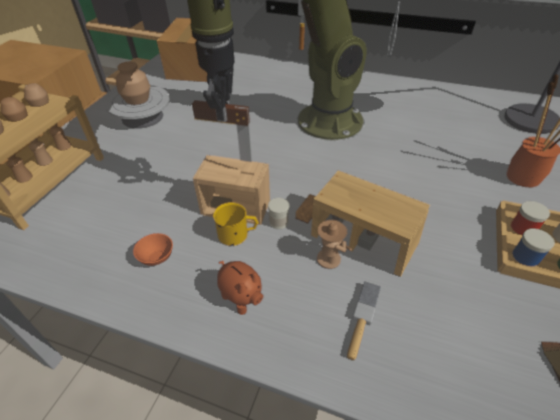

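Square lifted and level; the blade is clear of everything. Next I'll work out the path to the riser and refine its pose from the depth data.

```bash
python3 - <<'E'
from h import *
P=np.load('t3.npz')['P'].reshape(-1,3)
x,y,z=P.T
m=(z>129)&(z<141)&(y>60)&(y<420)&(x>400)&(x<640)
Q=P[m]; th=np.radians(12.5)
u=np.array([np.sin(th),np.cos(th)]); v=np.array([u[1],-u[0]])
o=np.array([516.5,224.9])
a=(Q[:,:2]-o)@u; b=(Q[:,:2]-o)@v
k=abs(b)<75; print(np.percentile(a[k],[0.2,99.8]),np.percentile(b[k],[.2,2,98,99.8]),np.median(Q[k][:,2]))
# near long edge angle
A=[];B=[]
for s in range(-110,110,5):
    kk=(a>s)&(a<s+5)&(b<0)
    if kk.sum()>5: A.append(s+2.5);B.append(b[kk].min())
pf=np.polyfit(A,B,1); print('edge slope',pf)
E0=[];E1=[]
for s in range(-55,56,5):
    kk=(b>s)&(b<s+5)
    E0.append(a[kk&(a>0)].max());E1.append(a[kk&(a<0)].min())
print(np.round(E0,1),np.round(E1,1)); print(np.polyfit(np.arange(-55,56,5),E0,1))
print(rel([542,345,290],-12.5))
E
```

```text
[-119.53886636  119.00324588] [-64.32536825 -61.86298709  59.1617281   62.00287981] 134.69770902525568
edge slope [ 6.07136716e-03 -6.34707110e+01]
[117.8 119.7 117.4 119.  119.  119.3 119.7 117.8 117.2 117.6 119.1 117.2
 119.  117.9 118.1 118.  117.4 118.5 118.1 115.8 116.8 118.4 119.5] [-119.9 -120.6 -120.2 -119.1 -120.4 -119.5 -118.1 -117.1 -118.7 -117.9
 -119.3 -118.3 -119.2 -118.6 -117.5 -119.4 -118.5 -119.3 -118.8 -119.6
 -119.  -117.9 -119.9]
[-8.59568592e-03  1.18190064e+02]
(array([0.7617, 0.0231, 4.8004]), array([-0.   ,  0.211, -0.   ]))
```

carry_out:
  commands:
    - {"x": 0.15,"y": 0,"z": 1.0,"rx": 0,"ry": 0.213,"rz": 0,"hand": 0}
    - {"x": 0.15,"y": 0,"z": 1.0,"rx": 0,"ry": 0.213,"rz": 0,"hand": 0}
    - {"x": 0.15,"y": 0,"z": 1.0,"rx": 0,"ry": 0.213,"rz": 0,"hand": 0}
    - {"x": 0.15,"y": 0,"z": 1.0,"rx": 0,"ry": 0.213,"rz": 0,"hand": 0}

```text
t: 8.5
ee_pos: [524.2, -37.2, 292.6]
tcp_rot: [-1.564, 0.17, -0.171]
force: [-0.4, -0.4, -1.7]
width: 17.5
```

```bash
python3 - <<'E'
from h import *
apply(.15,0,1,0,.213,0)
rep();print(rel([542,345,290],-12.7))
E
```

```text
t 8.5 cmd [524.2  -39.51 292.28] meas [524.22 -37.25 292.64] xang -12.68 -12.47 F [-0.35 -0.39 -1.67] M [-0.13  0.02 -0.03] w 17.5
(array([-0.6702,  0.0231,  3.7905]), array([-0.    ,  0.0003, -0.    ]))
```

carry_out:
  commands:
    - {"x": -0.167,"y": 0,"z": 0.95,"rx": 0,"ry": 0,"rz": 0,"hand": 0}
    - {"x": -0.167,"y": 0,"z": 0.95,"rx": 0,"ry": 0,"rz": 0,"hand": 0}
    - {"x": -0.167,"y": 0,"z": 0.95,"rx": 0,"ry": 0,"rz": 0,"hand": 0}

```text
t: 8.8
ee_pos: [528.4, 63.2, 292.8]
tcp_rot: [-1.56, 0.166, -0.166]
force: [-0.4, 1.1, -0.6]
width: 17.1
```

carry_out:
  commands:
    - {"x": -0.167,"y": 0,"z": 0.95,"rx": 0,"ry": 0,"rz": 0,"hand": 0}
    - {"x": -0.167,"y": 0,"z": 0.95,"rx": 0,"ry": 0,"rz": 0,"hand": 0}
    - {"x": -0.167,"y": 0,"z": 0.95,"rx": 0,"ry": 0,"rz": 0,"hand": 0}

```text
t: 9.1
ee_pos: [532.5, 159.6, 292.5]
tcp_rot: [-1.56, 0.166, -0.166]
force: [0.3, 0.3, -1.5]
width: 17.3
```

carry_out:
  commands:
    - {"x": -0.167,"y": 0,"z": 0.95,"rx": 0,"ry": 0,"rz": 0,"hand": 0}
    - {"x": -0.167,"y": 0,"z": 0.95,"rx": 0,"ry": 0,"rz": 0,"hand": 0}
    - {"x": -0.167,"y": 0,"z": 0.95,"rx": 0,"ry": 0,"rz": 0,"hand": 0}

```text
t: 9.4
ee_pos: [536.5, 255.8, 292.1]
tcp_rot: [-1.56, 0.168, -0.165]
force: [-0.9, 0.2, -1.2]
width: 17.5
```

carry_out:
  commands:
    - {"x": -0.167,"y": 0.02,"z": 0.95,"rx": 0,"ry": 0,"rz": 0,"hand": 0}
    - {"x": -0.167,"y": 0.02,"z": 0.95,"rx": 0,"ry": 0,"rz": 0,"hand": 0}
    - {"x": -0.167,"y": 0.02,"z": 0.95,"rx": 0,"ry": 0,"rz": 0,"hand": 0}
    - {"x": -0.167,"y": 0.02,"z": 0.95,"rx": 0,"ry": 0,"rz": 0,"hand": 0}
    - {"x": -0.167,"y": 0.02,"z": 0.95,"rx": 0,"ry": 0,"rz": 0,"hand": 0}

```text
t: 9.9
ee_pos: [543.6, 343.6, 289.8]
tcp_rot: [-1.565, 0.175, -0.175]
force: [0.3, -0.6, -2.0]
width: 16.9
```

```bash
python3 - <<'E'
from h import *
for i in range(3): apply(-.167,0,.95)
apply(-.167,.02,.95)
rep()
c=cam('wrist','pics/w4.png');P=cloud(c);np.savez('w4.npz',P=P,T=T_tool(),col=c['color'])
for x in bot.pinpoint('wrist','corner')[:2]: print(x,onplane(c,x['location'],136))
Q=P.reshape(-1,3);x,y,z=Q.T
m=(z>126)&(z<146)&(y>100)&(y<460)&(x>400)&(x<680); Q=Q[m]; th=np.radians(12.7)
u=np.array([np.sin(th),np.cos(th)]); v=np.array([u[1],-u[0]])
o=np.array([515.5,225.])
a=(Q[:,:2]-o)@u; b=(Q[:,:2]-o)@v
print(len(Q),np.median(Q[:,2]),np.percentile(b,[.5,99.5]))
for s in range(-65,66,5):
    kk=(b>s)&(b<s+5)
    if kk.sum()>5: print(s,kk.sum(),a[kk].max().round(1),end='; ')
print()
T=T_tool(); rel2=(Q[:,:2]-T[:2,3])
q=P.reshape(-1,3); a=(q[:,:2]-o)@u; b=(q[:,:2]-o)@v
# profile outboard: points z by a, away from the stock
for lo,hi in [(-60,-25),(25,60)]:
  for s in np.arange(100,150,2.):
    kk=(a>s)&(a<s+2)&(b>lo)&(b<hi)
    if kk.sum()>3: print(lo,s,kk.sum(),np.percentile(q[kk,2],[5,50,95]).round(1))
E
```

```text
t 9.9 cmd [542.42 345.88 290.31] meas [543.56 343.6  289.84] xang -12.68 -12.76 F [ 0.26 -0.59 -2.05] M [-0.07  0.   -0.03] w 16.9
7674 135.5659742349272 [-62.43208903  64.42897329]
-65 327 120.3; -60 603 120.5; -55 535 120.5; -50 458 120.2; -45 432 120.4; -40 426 120.2; -35 420 120.1; -30 492 120.3; -25 341 120.2; 25 339 119.6; 30 494 119.9; 35 415 119.7; 40 424 119.7; 45 439 119.7; 50 460 119.9; 55 514 119.7; 60 552 119.6; 
-60 100.0 83 [134.6 135.8 137. ]
-60 102.0 80 [134.4 135.7 136.9]
-60 104.0 80 [134.5 135.5 136.8]
-60 106.0 77 [134.5 135.7 136.6]
-60 108.0 79 [134.8 135.8 136.9]
-60 110.0 177 [134.7 345.2 353.7]
-60 112.0 274 [135.  348.  355.2]
-60 114.0 1209 [136.3 349.8 356.6]
-60 116.0 365 [134.9 346.9 355.6]
-60 118.0 388 [120.9 136.6 347.8]
-60 120.0 523 [102.3 125.5 361.5]
-60 122.0 618 [ 64.7  98.9 363.1]
-60 124.0 525 [ 24.2 345.8 364.9]
-60 126.0 427 [  1.  347.3 367. ]
-60 128.0 502 [  1.7 347.5 368.3]
-60 130.0 738 [  1.6 358.4 370. ]
-60 132.0 963 [341.6 360.9 371.6]
-60 134.0 5232 [341.2 360.9 372.8]
-60 136.0 208 [1.000e-01 3.415e+02 3.715e+02]
-60 138.0 31 [-
[... 259 characters left out ...]
]
25 106.0 77 [134.6 135.7 136.9]
25 108.0 76 [134.6 135.6 137. ]
25 110.0 176 [134.8 346.  354.1]
25 112.0 255 [135.2 348.  355.4]
25 114.0 1242 [136.4 350.  356.6]
25 116.0 329 [135.3 346.8 356.5]
25 118.0 442 [119.  135.6 347.9]
25 120.0 529 [ 89.9 117.3 361.4]
25 122.0 529 [ 53.9 345.1 363.3]
25 124.0 510 [ 11.9 346.2 365.2]
25 126.0 423 [  0.9 347.4 366.9]
25 128.0 715 [332.2 345.4 368. ]
25 130.0 821 [  2.3 355.5 369.5]
25 132.0 952 [342.3 361.2 371.8]
25 134.0 5181 [341.2 360.8 372.8]
25 136.0 226 [  0.4 342.  369.9]
25 138.0 29 [-0.1  1.4  2.9]
25 140.0 53 [-0.4  1.2  2.2]
25 142.0 32 [-0.6  0.9  2.1]
25 144.0 51 [0.4 1.5 2.7]
25 146.0 54 [-0.4  1.3  2.3]
25 148.0 30 [-0.   1.3  2.6]
```

View pics/w4.png

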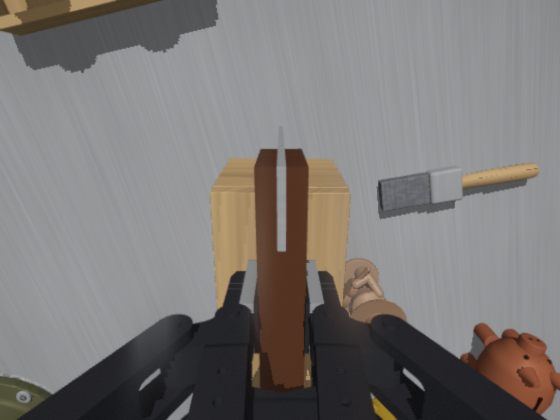

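The wrist view shows the blade tip at about (281,130), outside the riser's end edge at row ~188. The stock is aligned with the riser. I'll fit the splayed outer face, then lower.

```bash
python3 - <<'E'
from h import *
d=np.load('w4.npz');q=d['P'].reshape(-1,3);th=np.radians(12.9)
u=np.array([np.sin(th),np.cos(th)]); v=np.array([u[1],-u[0]]);o=np.array([515.5,225.])
a=(q[:,:2]-o)@u; b=(q[:,:2]-o)@v
for lo,hi in [(-58,-22),(22,58)]:
  for z in range(10,140,10):
    k=(b>lo)&(b<hi)&(q[:,2]>z)&(q[:,2]<z+10)&(a>100)&(a<150)
    if k.sum()>3: print(lo,z,k.sum(),np.median(a[k]).round(1),np.percentile(a[k],95).round(1))
rep()
C=getcmd();print('cmd a,b',(C[:2,3]-o)@u,(C[:2,3]-o)@v)
print(rel(np.r_[o+u*122+v*0,200],-12.9))
E
```

```text
-58 10 49 126.0 126.5
-58 20 46 125.5 125.9
-58 30 51 125.0 125.3
-58 40 50 124.6 124.9
-58 50 58 124.1 124.6
-58 60 72 123.6 124.0
-58 70 62 123.1 123.5
-58 80 86 122.7 122.9
-58 90 94 122.1 122.4
-58 100 102 121.6 122.0
-58 110 146 120.9 121.5
-58 120 111 119.8 120.1
-58 130 857 110.9 119.7
22 10 39 125.9 126.1
22 20 41 125.3 125.7
22 30 46 124.8 125.3
22 40 47 124.3 124.7
22 50 56 123.8 124.3
22 60 50 123.3 123.6
22 70 73 122.9 123.2
22 80 71 122.3 122.8
22 90 69 121.9 122.2
22 100 85 121.5 121.7
22 110 144 120.7 121.2
22 120 92 119.5 119.9
22 130 758 110.6 119.4
t 10.0 cmd [542.42 345.88 290.31] meas [543.49 343.63 290.3 ] xang -12.68 -12.81 F [ 0.64 -0.05 -1.64] M [ 0.   -0.02  0.02] w 17.3
cmd a,b 123.8414317924295 -0.744291916442205
(array([ 0.0074,  0.9031, -0.0185]), array([-0.    ,  0.0025, -0.    ]))
```

carry_out:
  commands:
    - {"x": 0,"y": 0.35,"z": 0,"rx": 0,"ry": 0,"rz": 0,"hand": 0}
    - {"x": 0,"y": 0.65,"z": 0,"rx": 0,"ry": 0,"rz": 0,"hand": 0}
    - {"x": 0,"y": 0.9,"z": 0,"rx": 0,"ry": 0,"rz": 0,"hand": 0}
    - {"x": 0,"y": 0.9,"z": 0,"rx": 0,"ry": 0,"rz": 0,"hand": 0}
    - {"x": 0,"y": 0.9,"z": 0,"rx": 0,"ry": 0,"rz": 0,"hand": 0}
  grip_force: 100

```text
t: 10.5
ee_pos: [543.0, 345.0, 201.0]
tcp_rot: [-1.564, 0.174, -0.175]
force: [-0.4, 0.3, -1.1]
width: 16.7
```

carry_out:
  commands:
    - {"x": 0,"y": 0.15,"z": 0,"rx": 0,"ry": 0,"rz": 0,"hand": 0}
    - {"x": 0,"y": 0.3,"z": 0,"rx": 0,"ry": 0,"rz": 0,"hand": 0}
    - {"x": 0,"y": 0.4,"z": 0,"rx": 0,"ry": 0,"rz": 0,"hand": 0}
    - {"x": 0,"y": 0.48,"z": 0,"rx": 0,"ry": 0,"rz": 0,"hand": 0}
    - {"x": 0,"y": 0.48,"z": 0,"rx": 0,"ry": 0,"rz": 0,"hand": 0}
    - {"x": 0,"y": 0.48,"z": 0,"rx": 0,"ry": 0,"rz": 0,"hand": 0}

```text
t: 11.1
ee_pos: [542.7, 346.1, 153.0]
tcp_rot: [-1.563, 0.173, -0.174]
force: [0.4, -0.9, -1.2]
width: 16.4
```

```bash
cat >> h.py <<'E'
th=np.radians(12.9);u=np.array([np.sin(th),np.cos(th)]); v=np.array([u[1],-u[0]]);o=np.array([515.5,225.])
def ab():
    s=bot.sense();T=T_tool();p=s['ee_pos']; f=s['force']
    print('t',s['t'],'a %.2f b %.2f z %.2f'%((T[:2,3]-o)@u,(T[:2,3]-o)@v,T[2,3]),'tooly',T[:3,1].round(4),'Fu %.2f Fv %.2f Fz %.2f'%(f[:2]@u,f[:2]@v,f[2]),'M',s['torque'].round(2))
E
python3 - <<'E'
from h import *
rep(); ab(); setcmd(T_tool())
E
```

```text
t 11.1 cmd [542.42 345.88 290.31] meas [542.68 346.13 152.98] xang -12.68 -12.68 F [ 0.37 -0.9  -1.23] M [-0.08  0.03  0.04] w 16.4
t 11.1 a 124.14 b -0.55 z 152.98 tooly [ 7.e-04  6.e-04 -1.e+00] Fu -0.80 Fv 0.56 Fz -1.23 M [-0.08  0.03  0.04]
```

carry_out:
  commands:
    - {"x": 0,"y": 0,"z": -0.1,"rx": 0,"ry": 0,"rz": 0,"hand": 0}
    - {"x": 0,"y": 0.03,"z": -0.2,"rx": 0,"ry": 0,"rz": 0,"hand": 0}
    - {"x": 0,"y": 0.06,"z": -0.2,"rx": 0,"ry": 0,"rz": 0,"hand": 0}
    - {"x": 0,"y": 0.07,"z": -0.2,"rx": 0,"ry": 0,"rz": 0,"hand": 0}
    - {"x": 0,"y": 0.07,"z": -0.2,"rx": 0,"ry": 0,"rz": 0,"hand": 0}
    - {"x": 0,"y": 0.07,"z": -0.2,"rx": 0,"ry": 0,"rz": 0,"hand": 0}

```text
t: 11.7
ee_pos: [538.0, 326.8, 145.3]
tcp_rot: [-1.563, 0.173, -0.173]
force: [-0.1, -0.5, -1.4]
width: 16.7
```

carry_out:
  commands:
    - {"x": 0,"y": 0.005,"z": 0,"rx": 0,"ry": 0,"rz": 0,"hand": 0}
    - {"x": 0,"y": 0.01,"z": 0,"rx": 0,"ry": 0,"rz": 0,"hand": 0}
    - {"x": 0,"y": 0.015,"z": 0,"rx": 0,"ry": 0,"rz": 0,"hand": 0}
    - {"x": 0,"y": 0.02,"z": 0,"rx": 0,"ry": 0,"rz": 0,"hand": 0}

```text
t: 12.1
ee_pos: [538.0, 326.4, 143.3]
tcp_rot: [-1.564, 0.174, -0.174]
force: [-0.2, -0.3, -2.4]
width: 16.8
```

carry_out:
  commands:
    - {"x": 0,"y": 0.005,"z": 0,"rx": 0,"ry": 0,"rz": 0,"hand": 0}
    - {"x": 0,"y": 0.01,"z": 0,"rx": 0,"ry": 0,"rz": 0,"hand": 0}

```text
t: 12.3
ee_pos: [538.0, 326.4, 142.3]
tcp_rot: [-1.564, 0.174, -0.174]
force: [-1.2, -1.7, 3.3]
width: 16.9
```

```bash
python3 - <<'E'
from h import *
apply(0,.07,-.2);apply(0,.03)
rep(); ab()
E
```

```text
t 12.3 cmd [538.29 326.63 142.97] meas [538.03 326.43 142.33] xang -12.68 -12.68 F [-1.17 -1.66  3.34] M [-0.26  0.29  0.05] w 16.9
t 12.3 a 103.89 b -0.68 z 142.33 tooly [ 1.e-04  1.e-04 -1.e+00] Fu -1.88 Fv -0.77 Fz 3.34 M [-0.26  0.29  0.05]
```

carry_out:
  commands:
    - {"x": 0,"y": 0,"z": 0,"rx": 0,"ry": 0,"rz": 0,"hand": 0}
    - {"x": 0,"y": 0,"z": 0,"rx": 0,"ry": 0,"rz": 0,"hand": 0}

```text
t: 12.5
ee_pos: [538.0, 326.4, 142.4]
tcp_rot: [-1.564, 0.174, -0.174]
force: [1.0, -0.1, -0.8]
width: 16.9
```

carry_out:
  commands:
    - {"x": 0,"y": 0.003,"z": 0,"rx": 0,"ry": 0,"rz": 0,"hand": 0}
    - {"x": 0,"y": 0.003,"z": 0,"rx": 0,"ry": 0,"rz": 0,"hand": 0}

```text
t: 12.7
ee_pos: [538.0, 326.4, 142.3]
tcp_rot: [-1.564, 0.174, -0.174]
force: [-1.3, -0.6, 2.1]
width: 16.8
```

```bash
python3 - <<'E'
from h import *
apply(0,.003)
rep(); ab()
E
```

```text
t 12.7 cmd [538.29 326.63 142.67] meas [538.02 326.41 142.31] xang -12.68 -12.68 F [-1.25 -0.6   2.12] M [-0.26  0.22  0.01] w 16.8
t 12.7 a 103.87 b -0.69 z 142.31 tooly [ 2.e-04  1.e-04 -1.e+00] Fu -0.87 Fv -1.09 Fz 2.12 M [-0.26  0.22  0.01]
```

carry_out:
  commands:
    - {"x": 0,"y": 0.002,"z": -0.01,"rx": 0,"ry": 0,"rz": 0,"hand": 0}
    - {"x": 0,"y": 0.002,"z": -0.02,"rx": 0,"ry": 0,"rz": 0,"hand": 0}
    - {"x": 0,"y": 0.002,"z": -0.03,"rx": 0,"ry": 0,"rz": 0,"hand": 0}
    - {"x": 0,"y": 0.002,"z": -0.04,"rx": 0,"ry": 0,"rz": 0,"hand": 0}
    - {"x": 0,"y": 0.002,"z": -0.05,"rx": 0,"ry": 0,"rz": 0,"hand": 0}

```text
t: 13.2
ee_pos: [537.2, 322.2, 142.3]
tcp_rot: [-1.562, 0.173, -0.174]
force: [1.1, 3.7, 4.4]
width: 16.6
```

```bash
python3 - <<'E'
from h import *
apply(0,.002,-.05)
rep(); ab()
E
```

```text
t 13.2 cmd [537.2  321.75 142.47] meas [537.22 322.19 142.3 ] xang -12.68 -12.66 F [1.13 3.74 4.41] M [ 0.63 -0.19 -0.01] w 16.6
t 13.2 a 99.59 b -0.52 z 142.30 tooly [ 0.0011  0.0014 -1.    ] Fu 3.89 Fv 0.27 Fz 4.41 M [ 0.63 -0.19 -0.01]
```

carry_out:
  commands:
    - {"x": 0,"y": 0,"z": -0.01,"rx": 0,"ry": 0,"rz": 0,"hand": 0}
    - {"x": 0,"y": 0,"z": -0.02,"rx": 0,"ry": 0,"rz": 0,"hand": 0}

```text
t: 13.4
ee_pos: [536.8, 320.2, 142.3]
tcp_rot: [-1.562, 0.173, -0.174]
force: [1.7, 3.3, 5.1]
width: 16.8
```

carry_out:
  commands:
    - {"x": 0,"y": 0,"z": -0.01,"rx": 0,"ry": 0,"rz": 0,"hand": 0}
    - {"x": 0,"y": 0,"z": -0.02,"rx": 0,"ry": 0,"rz": 0,"hand": 0}

```text
t: 13.6
ee_pos: [536.3, 318.3, 142.3]
tcp_rot: [-1.562, 0.173, -0.174]
force: [1.3, 3.1, 4.3]
width: 16.6
```

```bash
python3 - <<'E'
from h import *
apply(0,0,-.04)
rep(); ab()
E
```

```text
t 13.6 cmd [536.32 317.85 142.46] meas [536.34 318.27 142.3 ] xang -12.68 -12.66 F [1.34 3.05 4.33] M [ 0.58 -0.17 -0.  ] w 16.6
t 13.6 a 95.57 b -0.51 z 142.30 tooly [ 0.0011  0.0014 -1.    ] Fu 3.27 Fv 0.62 Fz 4.33 M [ 0.58 -0.17 -0.  ]
```

carry_out:
  commands:
    - {"x": 0,"y": 0,"z": -0.01,"rx": 0,"ry": 0,"rz": 0,"hand": 0}
    - {"x": 0,"y": 0,"z": -0.02,"rx": 0,"ry": 0,"rz": 0,"hand": 0}

```text
t: 13.8
ee_pos: [536.1, 317.2, 142.5]
tcp_rot: [-1.561, 0.172, -0.174]
force: [1.9, 6.6, 4.0]
width: 16.6
```

carry_out:
  commands:
    - {"x": 0,"y": 0,"z": -0.008,"rx": 0,"ry": 0,"rz": 0,"hand": 0}
    - {"x": 0,"y": 0,"z": -0.015,"rx": 0,"ry": 0,"rz": 0,"hand": 0}

```text
t: 14.0
ee_pos: [535.8, 316.0, 142.5]
tcp_rot: [-1.56, 0.172, -0.174]
force: [1.3, 6.4, 3.2]
width: 16.6
```

```bash
python3 - <<'E'
from h import *
apply(0,0,-.035)
rep(); ab()
E
```

```text
t 14.0 cmd [535.55 314.43 142.46] meas [535.76 316.01 142.5 ] xang -12.68 -12.64 F [1.33 6.35 3.2 ] M [ 1.3  -0.44  0.01] w 16.6
t 14.0 a 93.24 b -0.57 z 142.50 tooly [ 0.0018  0.0034 -1.    ] Fu 6.49 Fv -0.12 Fz 3.20 M [ 1.3  -0.44  0.01]
```

carry_out:
  commands:
    - {"x": 0,"y": 0.001,"z": -0.006,"rx": 0,"ry": 0,"rz": 0,"hand": 0}
    - {"x": 0,"y": 0.002,"z": -0.012,"rx": 0,"ry": 0,"rz": 0,"hand": 0}

```text
t: 14.2
ee_pos: [535.5, 315.2, 142.5]
tcp_rot: [-1.56, 0.172, -0.174]
force: [1.3, 7.2, 5.5]
width: 16.4
```

carry_out:
  commands:
    - {"x": 0,"y": 0,"z": -0.006,"rx": 0,"ry": 0,"rz": 0,"hand": 0}
    - {"x": 0,"y": 0,"z": -0.01,"rx": 0,"ry": 0,"rz": 0,"hand": 0}

```text
t: 14.4
ee_pos: [535.3, 314.2, 142.5]
tcp_rot: [-1.56, 0.172, -0.174]
force: [1.4, 7.8, 4.1]
width: 16.9
```

```bash
python3 - <<'E'
from h import *
apply(0,.002,-.022)
rep(); ab()
c=cam('wrist','pics/w5.png');np.savez('w5.npz',P=cloud(c),T=T_tool())
E
```

```text
t 14.4 cmd [535.07 312.28 142.26] meas [535.32 314.21 142.48] xang -12.68 -12.62 F [1.39 7.78 4.08] M [ 1.34 -0.36 -0.  ] w 16.9
t 14.4 a 91.38 b -0.59 z 142.48 tooly [ 0.0021  0.0039 -1.    ] Fu 7.89 Fv -0.38 Fz 4.08 M [ 1.34 -0.36 -0.  ]
```

View pics/w5.png

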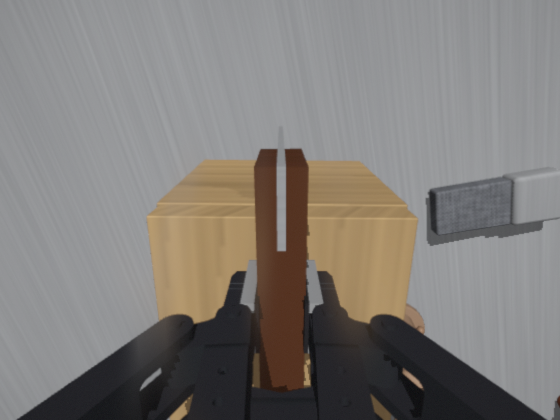

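The view shows the stock on the board, the top's end edge at row ~205 and the end face below it up to row ~160. Now I'll measure the board's swing and the square's tilt.

```bash
cat >> h.py <<'E'
def face(f):
    d=np.load(f);q=d['P'].reshape(-1,3);T=d['T']
    a=(q[:,:2]-o)@u; b=(q[:,:2]-o)@v
    for lo,hi in [(-58,-22),(22,58)]:
        A=[];Z=[]
        for z in range(15,110,5):
            k=(b>lo)&(b<hi)&(q[:,2]>z)&(q[:,2]<z+5)&(a>100)&(a<150)
            if k.sum()>8: A.append(np.median(a[k]));Z.append(z+2.5)
        if len(A)>4: p=np.polyfit(Z,A,1); print('face slope',-p[0].round(4),'a@118',np.polyval(p,118).round(2),'a@20',np.polyval(p,20).round(2))
    k=(abs(b)<14)&(q[:,2]>150)&(q[:,2]<200)&(a>T[:2,3].dot(u)-o@u+8)&(a<T[:2,3].dot(u)-o@u+70)
    Q=q[k]; 
    if len(Q)>20:
        M=np.c_[a[k],b[k],np.ones(k.sum())]; w=np.ones(k.sum(),bool)
        for _ in range(5):
            p=np.linalg.lstsq(M[w],Q[w,2],rcond=None)[0]; w=abs(M@p-Q[:,2])<2
        print('stock top slope along u,v',p[:2].round(4),'n',w.sum(),'z mean',Q[w,2].mean().round(2),'amax',np.percentile(a[k][w],99.5).round(2),'b',np.percentile(b[k][w],[1,99]).round(2))
E
python3 - <<'E'
from h import *
face('w4.npz');face('w5.npz')
E
```

```text
face slope 0.0485 a@118 121.02 a@20 125.77
face slope 0.05 a@118 120.69 a@20 125.59
face slope 0.015 a@118 120.91 a@20 122.38
face slope 0.0153 a@118 120.65 a@20 122.14
stock top slope along u,v [ 0.0034 -0.0014] n 7241 z mean 175.97 amax 151.63 b [-9.73  9.45]
```

carry_out:
  commands:
    - {"x": 0,"y": 0,"z": -0.006,"rx": 0,"ry": 0,"rz": 0,"hand": 0}
    - {"x": 0,"y": 0.001,"z": -0.012,"rx": 0,"ry": 0,"rz": 0,"hand": 0}

```text
t: 14.65
ee_pos: [535.1, 313.3, 142.5]
tcp_rot: [-1.559, 0.171, -0.174]
force: [1.2, 7.3, 4.9]
width: 16.6
```

```bash
python3 - <<'E'
from h import *
apply(0,.001,-.012)
rep(); ab()
c=cam('wrist');np.savez('w6.npz',P=cloud(c),T=T_tool()); face('w6.npz')
E
```

```text
t 14.65 cmd [534.81 311.11 142.16] meas [535.12 313.29 142.47] xang -12.68 -12.62 F [1.15 7.33 4.92] M [ 1.43 -0.39 -0.  ] w 16.6
t 14.65 a 90.44 b -0.59 z 142.47 tooly [ 0.0023  0.0043 -1.    ] Fu 7.40 Fv -0.52 Fz 4.92 M [ 1.43 -0.39 -0.  ]
face slope 0.0041 a@118 120.9 a@20 121.31
face slope 0.004 a@118 120.65 a@20 121.04
stock top slope along u,v [ 0.0045 -0.0025] n 7245 z mean 175.96 amax 150.7 b [-9.17  9.3 ]
```

carry_out:
  commands:
    - {"x": 0,"y": 0,"z": -0.004,"rx": 0,"ry": 0,"rz": 0,"hand": 0}
    - {"x": 0,"y": 0,"z": -0.008,"rx": 0,"ry": 0,"rz": 0,"hand": 0}
    - {"x": 0,"y": 0,"z": -0.008,"rx": 0,"ry": 0,"rz": 0,"hand": 0}

```text
t: 15.0
ee_pos: [535.0, 313.2, 142.5]
tcp_rot: [-1.558, 0.171, -0.174]
force: [2.4, 9.4, 4.5]
width: 16.7
```

```bash
python3 - <<'E'
from h import *
apply(0,0,-.008)
rep(); ab()
c=cam('wrist');np.savez('w7.npz',P=cloud(c),T=T_tool()); face('w7.npz');ab()
E
```

```text
t 15.0 cmd [534.63 310.33 142.16] meas [535.03 313.15 142.51] xang -12.68 -12.6 F [2.43 9.44 4.54] M [ 1.68 -0.56  0.01] w 16.7
t 15.0 a 90.29 b -0.64 z 142.51 tooly [ 0.0027  0.0054 -1.    ] Fu 9.74 Fv 0.26 Fz 4.54 M [ 1.68 -0.56  0.01]
face slope 0.0034 a@118 120.86 a@20 121.19
face slope 0.0032 a@118 120.63 a@20 120.94
stock top slope along u,v [ 0.0048 -0.0034] n 7238 z mean 176.04 amax 150.53 b [-9.29  9.73]
t 15.05 a 90.30 b -0.61 z 142.54 tooly [ 0.0027  0.0054 -1.    ] Fu 9.17 Fv 0.64 Fz 5.46 M [ 1.72 -0.52 -0.  ]
```

carry_out:
  commands:
    - {"x": 0,"y": 0,"z": 0,"rx": 0,"ry": 0,"rz": 0,"hand": 0}
    - {"x": 0,"y": 0,"z": 0,"rx": 0,"ry": 0,"rz": 0,"hand": 0}
    - {"x": 0,"y": 0,"z": 0,"rx": 0,"ry": 0,"rz": 0,"hand": 0}
    - {"x": 0,"y": 0,"z": 0,"rx": 0,"ry": 0,"rz": 0,"hand": 0}
    - {"x": 0,"y": 0,"z": 0,"rx": 0,"ry": 0,"rz": 0,"hand": 0}
    - {"x": 0,"y": 0,"z": 0,"rx": 0,"ry": 0,"rz": 0,"hand": 0}
    - {"x": 0,"y": 0,"z": 0,"rx": 0,"ry": 0,"rz": 0,"hand": 0}
    - {"x": 0,"y": 0,"z": 0,"rx": 0,"ry": 0,"rz": 0,"hand": 0}
    - {"x": 0,"y": 0,"z": 0,"rx": 0,"ry": 0,"rz": 0,"hand": 0}
    - {"x": 0,"y": 0,"z": 0,"rx": 0,"ry": 0,"rz": 0,"hand": 0}

```text
t: 16.05
ee_pos: [535.1, 313.2, 142.5]
tcp_rot: [-1.558, 0.171, -0.174]
force: [3.4, 9.2, 4.1]
width: 16.9
```

carry_out:
  commands:
    - {"x": 0,"y": 0,"z": 0,"rx": 0,"ry": 0,"rz": 0,"hand": 0}
    - {"x": 0,"y": 0,"z": 0,"rx": 0,"ry": 0,"rz": 0,"hand": 0}
    - {"x": 0,"y": 0,"z": 0,"rx": 0,"ry": 0,"rz": 0,"hand": 0}
    - {"x": 0,"y": 0,"z": 0,"rx": 0,"ry": 0,"rz": 0,"hand": 0}
    - {"x": 0,"y": 0,"z": 0,"rx": 0,"ry": 0,"rz": 0,"hand": 0}
    - {"x": 0,"y": 0,"z": 0,"rx": 0,"ry": 0,"rz": 0,"hand": 0}
    - {"x": 0,"y": 0,"z": 0,"rx": 0,"ry": 0,"rz": 0,"hand": 0}
    - {"x": 0,"y": 0,"z": 0,"rx": 0,"ry": 0,"rz": 0,"hand": 0}
    - {"x": 0,"y": 0,"z": 0,"rx": 0,"ry": 0,"rz": 0,"hand": 0}
    - {"x": 0,"y": 0,"z": 0,"rx": 0,"ry": 0,"rz": 0,"hand": 0}

```text
t: 17.05
ee_pos: [535.1, 313.2, 142.5]
tcp_rot: [-1.558, 0.171, -0.174]
force: [3.1, 9.2, 3.9]
width: 16.4
```

```bash
python3 - <<'E'
from h import *
ab(); c=cam('wrist','pics/w8.png');np.savez('w8.npz',P=cloud(c),T=T_tool()); face('w8.npz')
for i in range(5): bot.camera('top'); ab()
E
```

```text
t 17.05 a 90.32 b -0.62 z 142.54 tooly [ 0.0027  0.0054 -1.    ] Fu 9.63 Fv 0.98 Fz 3.92 M [ 1.67 -0.57  0.02]
face slope 0.0036 a@118 120.9 a@20 121.25
face slope 0.0037 a@118 120.64 a@20 121.0
stock top slope along u,v [ 0.0046 -0.0012] n 7244 z mean 176.07 amax 150.53 b [-9.32  9.89]
t 17.15 a 90.29 b -0.60 z 142.53 tooly [ 0.0027  0.0054 -1.    ] Fu 9.41 Fv -0.89 Fz 3.81 M [ 1.74 -0.51 -0.03]
t 17.2 a 90.28 b -0.62 z 142.54 tooly [ 0.0027  0.0053 -1.    ] Fu 9.58 Fv 0.20 Fz 4.19 M [ 1.68 -0.59 -0.04]
t 17.25 a 90.31 b -0.62 z 142.52 tooly [ 0.0027  0.0054 -1.    ] Fu 9.54 Fv 0.24 Fz 3.88 M [ 1.73 -0.49  0.01]
t 17.3 a 90.31 b -0.63 z 142.53 tooly [ 0.0027  0.0054 -1.    ] Fu 9.23 Fv 0.61 Fz 3.78 M [ 1.8  -0.55  0.01]
t 17.35 a 90.34 b -0.64 z 142.53 tooly [ 0.0027  0.0054 -1.    ] Fu 9.82 Fv 0.23 Fz 3.94 M [ 1.74 -0.51 -0.01]
```

Held for about 2.3 s with about 5.5 N down and 6–9 N in. The split between the faces is uncertain because of friction, so I'll hold again with a little more downward press.

carry_out:
  commands:
    - {"x": 0,"y": 0.003,"z": 0,"rx": 0,"ry": 0,"rz": 0,"hand": 0}
    - {"x": 0,"y": 0.003,"z": 0,"rx": 0,"ry": 0,"rz": 0,"hand": 0}

```text
t: 17.55
ee_pos: [535.1, 313.2, 142.5]
tcp_rot: [-1.558, 0.171, -0.174]
force: [0.9, 7.9, 5.9]
width: 17.0
```

carry_out:
  commands:
    - {"x": 0,"y": 0,"z": 0,"rx": 0,"ry": 0,"rz": 0,"hand": 0}
    - {"x": 0,"y": 0,"z": 0,"rx": 0,"ry": 0,"rz": 0,"hand": 0}
    - {"x": 0,"y": 0,"z": 0,"rx": 0,"ry": 0,"rz": 0,"hand": 0}
    - {"x": 0,"y": 0,"z": 0,"rx": 0,"ry": 0,"rz": 0,"hand": 0}
    - {"x": 0,"y": 0,"z": 0,"rx": 0,"ry": 0,"rz": 0,"hand": 0}
    - {"x": 0,"y": 0,"z": 0,"rx": 0,"ry": 0,"rz": 0,"hand": 0}
    - {"x": 0,"y": 0,"z": 0,"rx": 0,"ry": 0,"rz": 0,"hand": 0}
    - {"x": 0,"y": 0,"z": 0,"rx": 0,"ry": 0,"rz": 0,"hand": 0}
    - {"x": 0,"y": 0,"z": 0,"rx": 0,"ry": 0,"rz": 0,"hand": 0}
    - {"x": 0,"y": 0,"z": 0,"rx": 0,"ry": 0,"rz": 0,"hand": 0}

```text
t: 18.55
ee_pos: [535.1, 313.2, 142.5]
tcp_rot: [-1.558, 0.171, -0.174]
force: [1.7, 8.8, 5.4]
width: 16.3
```

carry_out:
  commands:
    - {"x": 0,"y": 0,"z": 0,"rx": 0,"ry": 0,"rz": 0,"hand": 0}
    - {"x": 0,"y": 0,"z": 0,"rx": 0,"ry": 0,"rz": 0,"hand": 0}
    - {"x": 0,"y": 0,"z": 0,"rx": 0,"ry": 0,"rz": 0,"hand": 0}
    - {"x": 0,"y": 0,"z": 0,"rx": 0,"ry": 0,"rz": 0,"hand": 0}
    - {"x": 0,"y": 0,"z": 0,"rx": 0,"ry": 0,"rz": 0,"hand": 0}
    - {"x": 0,"y": 0,"z": 0,"rx": 0,"ry": 0,"rz": 0,"hand": 0}
    - {"x": 0,"y": 0,"z": 0,"rx": 0,"ry": 0,"rz": 0,"hand": 0}
    - {"x": 0,"y": 0,"z": 0,"rx": 0,"ry": 0,"rz": 0,"hand": 0}
    - {"x": 0,"y": 0,"z": 0,"rx": 0,"ry": 0,"rz": 0,"hand": 0}
    - {"x": 0,"y": 0,"z": 0,"rx": 0,"ry": 0,"rz": 0,"hand": 0}

```text
t: 19.55
ee_pos: [535.1, 313.2, 142.5]
tcp_rot: [-1.558, 0.171, -0.174]
force: [2.5, 8.9, 5.7]
width: 16.5
```

```bash
python3 - <<'E'
from h import *
apply(0,.003);rep();ab()
E
```

```text
t 19.55 cmd [534.63 310.33 141.86] meas [535.05 313.17 142.52] xang -12.68 -12.6 F [2.51 8.95 5.71] M [ 1.54 -0.33  0.01] w 16.5
t 19.55 a 90.31 b -0.62 z 142.52 tooly [ 0.0029  0.0054 -1.    ] Fu 9.28 Fv 0.45 Fz 5.71 M [ 1.54 -0.33  0.01]
```

Now back off outwards and lift.

carry_out:
  commands:
    - {"x": 0,"y": -0.004,"z": 0.015,"rx": 0,"ry": 0,"rz": 0,"hand": 0}
    - {"x": 0,"y": -0.006,"z": 0.03,"rx": 0,"ry": 0,"rz": 0,"hand": 0}
    - {"x": 0,"y": -0.01,"z": 0.08,"rx": 0,"ry": 0,"rz": 0,"hand": 0}
    - {"x": 0,"y": -0.03,"z": 0.15,"rx": 0,"ry": 0,"rz": 0,"hand": 0}
    - {"x": 0,"y": -0.1,"z": 0.25,"rx": 0,"ry": 0,"rz": 0,"hand": 0}
    - {"x": 0,"y": -0.2,"z": 0.3,"rx": 0,"ry": 0,"rz": 0,"hand": 0}
    - {"x": 0,"y": -0.2,"z": 0.3,"rx": 0,"ry": 0,"rz": 0,"hand": 0}
    - {"x": 0,"y": -0.2,"z": 0.3,"rx": 0,"ry": 0,"rz": 0,"hand": 0}

```text
t: 20.35
ee_pos: [540.9, 339.5, 161.3]
tcp_rot: [-1.564, 0.173, -0.174]
force: [-1.3, 0.0, -1.6]
width: 16.4
```

```bash
python3 - <<'E'
from h import *
apply(0,-.2,.3);rep();ab();c=cam('wrist','pics/w9.png');np.savez('w9.npz',P=cloud(c),T=T_tool()); face('w9.npz'); face('w4.npz')
d=np.load('w3.npz')
E
```

```text
t 20.35 cmd [541.2  339.59 161.88] meas [540.89 339.47 161.35] xang -12.68 -12.66 F [-1.28  0.02 -1.63] M [-0.02  0.04 -0.01] w 16.4
t 20.35 a 117.24 b -0.81 z 161.35 tooly [ 2.e-04 -1.e-04 -1.e+00] Fu -0.27 Fv -1.25 Fz -1.63 M [-0.02  0.04 -0.01]
face slope 0.0011 a@118 120.9 a@20 121.0
face slope 0.0013 a@118 120.63 a@20 120.76
stock top slope along u,v [-0.     -0.0021] n 7282 z mean 194.66 amax 177.62 b [-9.5   9.72]
face slope 0.0485 a@118 121.02 a@20 125.77
face slope 0.05 a@118 120.69 a@20 125.59
```

View pics/w9.png

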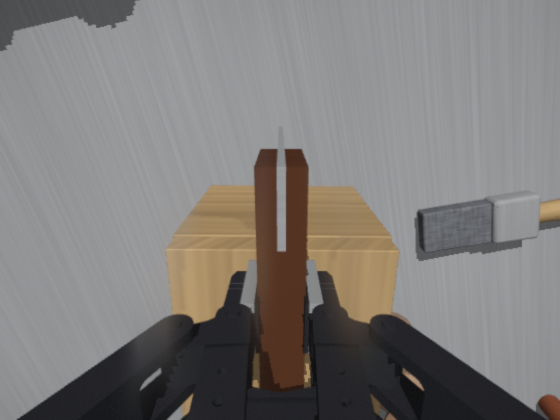

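The board is closed: face slope is about 0.001 rad, down from 0.049. The stock sits in the picture exactly where it did before (columns 256–307, row 150). Heading back.

carry_out:
  commands:
    - {"x": 0,"y": -0.3,"z": 0,"rx": 0,"ry": 0,"rz": 0,"hand": 0}
    - {"x": 0,"y": -0.7,"z": 0,"rx": 0,"ry": 0,"rz": 0,"hand": 0}
    - {"x": 0,"y": -1.0,"z": 0,"rx": 0,"ry": 0,"rz": 0,"hand": 0}
    - {"x": 0,"y": -1.0,"z": 0,"rx": 0,"ry": 0,"rz": 0,"hand": 0}

```text
t: 20.8
ee_pos: [542.1, 340.5, 265.7]
tcp_rot: [-1.559, 0.17, -0.178]
force: [0.6, -0.0, -2.1]
width: 16.5
```

carry_out:
  commands:
    - {"x": 0,"y": -0.3,"z": 0,"rx": 0,"ry": 0,"rz": 0,"hand": 0}
    - {"x": 0,"y": -0.3,"z": 0,"rx": 0,"ry": 0,"rz": 0,"hand": 0}
    - {"x": 0,"y": -0.3,"z": 0,"rx": 0,"ry": 0,"rz": 0,"hand": 0}

```text
t: 21.1
ee_pos: [540.9, 339.0, 290.5]
tcp_rot: [-1.564, 0.174, -0.174]
force: [-0.3, -0.4, -2.1]
width: 16.3
```

```bash
python3 - <<'E'
from h import *
apply(0,-1.3);rep();print(rel([520.6,-140.6,292],6.5)); print(rel([520.6,-140.6,292],-12.68))
E
```

```text
t 21.1 cmd [541.11 339.52 291.88] meas [540.87 338.99 290.45] xang -12.68 -12.69 F [-0.25 -0.44 -2.05] M [-0.03 -0.02  0.  ] w 16.3
(array([ 8.5360e-01, -4.0000e-03, -4.7291e+00]), array([-0.0004, -0.2131,  0.0004]))
(array([ 8.5360e-01, -4.0000e-03, -4.7291e+00]), array([-0.0004,  0.    ,  0.0003]))
```

carry_out:
  commands:
    - {"x": 0.17,"y": 0,"z": -0.945,"rx": 0,"ry": 0,"rz": 0,"hand": 0}
    - {"x": 0.17,"y": 0,"z": -0.945,"rx": 0,"ry": 0,"rz": 0,"hand": 0}
    - {"x": 0.17,"y": 0,"z": -0.945,"rx": 0,"ry": 0,"rz": 0,"hand": 0}

```text
t: 21.4
ee_pos: [537.9, 234.6, 288.9]
tcp_rot: [-1.571, 0.182, -0.18]
force: [0.5, 0.8, -1.1]
width: 16.6
```

carry_out:
  commands:
    - {"x": 0.17,"y": 0,"z": -0.945,"rx": 0,"ry": 0,"rz": 0,"hand": 0}
    - {"x": 0.17,"y": 0,"z": -0.945,"rx": 0,"ry": 0,"rz": 0,"hand": 0}
    - {"x": 0.17,"y": 0,"z": -0.945,"rx": 0,"ry": 0,"rz": 0,"hand": 0}

```text
t: 21.7
ee_pos: [533.0, 138.7, 289.0]
tcp_rot: [-1.57, 0.184, -0.18]
force: [1.4, 0.7, -1.0]
width: 16.4
```

carry_out:
  commands:
    - {"x": 0.17,"y": 0,"z": -0.945,"rx": 0,"ry": 0,"rz": 0,"hand": 0}
    - {"x": 0.17,"y": 0,"z": -0.945,"rx": 0,"ry": 0,"rz": 0,"hand": 0}
    - {"x": 0.17,"y": 0,"z": -0.945,"rx": 0,"ry": 0,"rz": 0,"hand": 0}

```text
t: 22.0
ee_pos: [528.1, 43.0, 289.1]
tcp_rot: [-1.569, 0.185, -0.18]
force: [0.4, -0.6, -2.4]
width: 16.6
```

carry_out:
  commands:
    - {"x": 0.17,"y": 0,"z": -0.945,"rx": 0,"ry": 0,"rz": 0,"hand": 0}
    - {"x": 0.17,"y": 0,"z": -0.945,"rx": 0,"ry": 0,"rz": 0,"hand": 0}
    - {"x": 0.17,"y": 0,"z": -0.945,"rx": 0,"ry": 0,"rz": 0,"hand": 0}

```text
t: 22.3
ee_pos: [523.3, -52.7, 289.1]
tcp_rot: [-1.568, 0.185, -0.18]
force: [-0.2, 0.7, -2.0]
width: 16.4
```

carry_out:
  commands:
    - {"x": 0.17,"y": 0,"z": -0.945,"rx": 0,"ry": -0.213,"rz": 0,"hand": 0}
    - {"x": 0.17,"y": 0,"z": -0.945,"rx": 0,"ry": -0.213,"rz": 0,"hand": 0}
    - {"x": 0.17,"y": 0,"z": -0.945,"rx": 0,"ry": -0.213,"rz": 0,"hand": 0}
    - {"x": 0.17,"y": 0,"z": -0.945,"rx": 0,"ry": -0.213,"rz": 0,"hand": 0}
    - {"x": 0.17,"y": 0,"z": -0.945,"rx": 0,"ry": -0.213,"rz": 0,"hand": 0}
    - {"x": 0.17,"y": 0,"z": -0.945,"rx": 0,"ry": -0.213,"rz": 0,"hand": 0}
    - {"x": 0.17,"y": 0,"z": -0.945,"rx": 0,"ry": -0.213,"rz": 0,"hand": 0}

```text
t: 23.0
ee_pos: [520.3, -138.8, 291.2]
tcp_rot: [-1.569, -0.09, 0.09]
force: [0.2, 0.4, -2.8]
width: 16.5
```

```bash
python3 - <<'E'
from h import *
for i in range(4): apply(.17,0,-.945)
apply(.17,0,-.945,0,-.213,0)
rep();c=cam('wrist','pics/w10.png'); np.savez('w10.npz',P=cloud(c),T=T_tool(),col=c['color']); T=T_tool()
rep(); d=np.load('w3.npz')
def stock(f):
    d=np.load(f); q=d['P'].reshape(-1,3); t=(q-d['T'][:3,3])@d['T'][:3,:3]
    k=(t[:,1]>-45)&(t[:,1]<-15)&(abs(t[:,0])<14)&(t[:,2]>20)&(t[:,2]<75); s=t[k]
    print(f,'x',np.percentile(s[:,0],[2,50,98]).round(2),'y',np.median(s[:,1]).round(2),'zmax',np.percentile(s[:,2],99.8).round(2),'slope',np.polyfit(s[:,2],s[:,1],1).round(4), 'yaw',np.polyfit(s[:,2],s[:,0],1).round(4))
for f in ['w3.npz','w4.npz','w9.npz','w10.npz']: stock(f)
E
```

```text
t 23.0 cmd [ 520.34 -140.12  291.6 ] meas [ 520.33 -138.82  291.23] xang 6.49 6.58 F [ 0.2   0.37 -2.76] M [-0.04  0.02  0.04] w 16.5
t 23.05 cmd [ 520.34 -140.12  291.6 ] meas [ 520.34 -139.09  291.26] xang 6.49 6.57 F [-1.09  0.04 -2.04] M [-0.03 -0.05  0.02] w 16.5
w3.npz x [-7.39  1.18  9.89] y -33.7 zmax 60.36 slope [  0.0827 -36.5539] yaw [-0.0041  1.4299]
w4.npz x [-7.82  0.76  9.46] y -33.09 zmax 60.78 slope [  0.0765 -35.7555] yaw [-0.0049  1.0534]
w9.npz x [-7.85  0.74  9.45] y -33.62 zmax 61.1 slope [  0.0798 -36.3994] yaw [-0.0046  0.9909]
w10.npz x [-7.53  1.05  9.75] y -33.31 zmax 60.62 slope [  0.0794 -36.0793] yaw [-0.0038  1.2822]
```

View pics/w10.png

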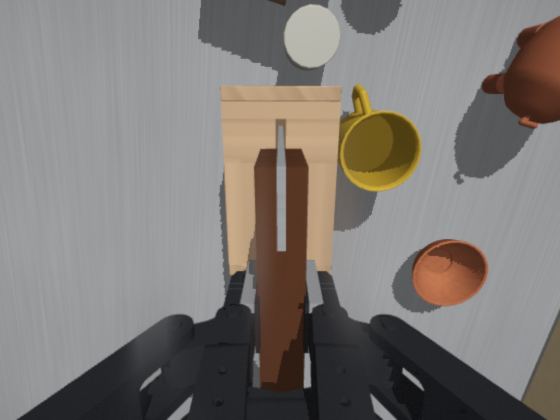

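The square hasn't moved in the grip. I'll lower to just above the slot, settle and check.

carry_out:
  commands:
    - {"x": 0.002,"y": 0.2,"z": -0.005,"rx": 0,"ry": 0,"rz": 0,"hand": 0}
    - {"x": 0.002,"y": 0.33,"z": -0.005,"rx": 0,"ry": 0,"rz": 0,"hand": 0}
    - {"x": 0.002,"y": 0.33,"z": -0.005,"rx": 0,"ry": 0,"rz": 0,"hand": 0}
    - {"x": 0.002,"y": 0.33,"z": -0.005,"rx": 0,"ry": 0,"rz": 0,"hand": 0}
    - {"x": 0.002,"y": 0.33,"z": -0.005,"rx": 0,"ry": 0,"rz": 0,"hand": 0}
    - {"x": 0.002,"y": 0.33,"z": -0.005,"rx": 0,"ry": 0,"rz": 0,"hand": 0}

```text
t: 23.65
ee_pos: [520.9, -140.6, 259.0]
tcp_rot: [-1.569, -0.09, 0.088]
force: [0.4, -0.1, -2.0]
width: 16.6
```

```bash
python3 - <<'E'
from h import *
apply(.002,.33,-.005);rep(); T=T_tool(); print(rel([520.6,-140.6,142],6.5))
E
```

```text
t 23.65 cmd [ 520.61 -140.57  258.6 ] meas [ 520.86 -140.62  258.99] xang 6.49 6.5 F [ 0.36 -0.12 -1.98] M [-0.01 -0.    0.05] w 16.6
(array([-1.000e-03,  1.166e+00, -8.000e-04]), array([-0.0003, -0.0001,  0.0005]))
```

carry_out:
  commands:
    - {"x": 0,"y": 0.05,"z": 0,"rx": 0,"ry": 0,"rz": 0,"hand": 0}
    - {"x": 0,"y": 0.1,"z": 0,"rx": 0,"ry": 0,"rz": 0,"hand": 0}
    - {"x": 0,"y": 0.15,"z": 0,"rx": 0,"ry": 0,"rz": 0,"hand": 0}
    - {"x": 0,"y": 0.2,"z": 0,"rx": 0,"ry": 0,"rz": 0,"hand": 0}
    - {"x": 0,"y": 0.25,"z": 0,"rx": 0,"ry": 0,"rz": 0,"hand": 0}

```text
t: 24.15
ee_pos: [520.3, -140.8, 232.6]
tcp_rot: [-1.569, -0.089, 0.089]
force: [-0.6, 0.6, -0.9]
width: 16.5
```

No contact, and the blade is in the slot.

carry_out:
  commands:
    - {"x": 0,"y": 0.1,"z": 0,"rx": 0,"ry": 0,"rz": 0,"hand": 0}
    - {"x": 0,"y": 0.2,"z": 0,"rx": 0,"ry": 0,"rz": 0,"hand": 0}
    - {"x": 0,"y": 0.3,"z": 0,"rx": 0,"ry": 0,"rz": 0,"hand": 0}
    - {"x": 0,"y": 0.4,"z": 0,"rx": 0,"ry": 0,"rz": 0,"hand": 0}
    - {"x": 0,"y": 0.5,"z": 0,"rx": 0,"ry": 0,"rz": 0,"hand": 0}
    - {"x": 0,"y": 0.6,"z": 0,"rx": 0,"ry": 0,"rz": 0,"hand": 0}
    - {"x": 0,"y": 0.7,"z": 0,"rx": 0,"ry": 0,"rz": 0,"hand": 0}
    - {"x": 0,"y": 0.78,"z": 0,"rx": 0,"ry": 0,"rz": 0,"hand": 0}
    - {"x": 0,"y": 0.83,"z": 0,"rx": 0,"ry": 0,"rz": 0,"hand": 0}
    - {"x": 0,"y": 0.85,"z": 0,"rx": 0,"ry": 0,"rz": 0,"hand": 0}

```text
t: 25.15
ee_pos: [520.2, -140.7, 147.6]
tcp_rot: [-1.569, -0.089, 0.09]
force: [1.0, -0.4, -2.0]
width: 16.8
```

carry_out:
  commands:
    - {"x": 0,"y": 0.01,"z": 0,"rx": 0,"ry": 0,"rz": 0,"hand": 0}
    - {"x": 0,"y": 0.02,"z": 0,"rx": 0,"ry": 0,"rz": 0,"hand": 0}
    - {"x": 0,"y": 0.025,"z": 0,"rx": 0,"ry": 0,"rz": 0,"hand": 0}

```text
t: 25.45
ee_pos: [520.6, -140.8, 146.0]
tcp_rot: [-1.569, -0.089, 0.088]
force: [0.3, -0.1, -1.2]
width: 17.1
```

carry_out:
  commands:
    - {"x": 0,"y": 0.01,"z": 0,"rx": 0,"ry": 0,"rz": 0,"hand": 0}
    - {"x": 0,"y": 0.02,"z": 0,"rx": 0,"ry": 0,"rz": 0,"hand": 0}
    - {"x": 0,"y": 0.025,"z": 0,"rx": 0,"ry": 0,"rz": 0,"hand": 0}
    - {"x": 0,"y": 0.025,"z": 0,"rx": 0,"ry": 0,"rz": 0,"hand": 0}

```text
t: 25.85
ee_pos: [520.4, -140.8, 143.1]
tcp_rot: [-1.569, -0.089, 0.089]
force: [-0.3, 0.0, -1.4]
width: 16.4
```

```bash
python3 - <<'E'
from h import *
apply(0,1.15,0);rep()
E
```

```text
t 25.85 cmd [ 520.69 -140.51  143.6 ] meas [ 520.38 -140.78  143.13] xang 6.49 6.49 F [-0.31  0.02 -1.41] M [ 0.03 -0.05 -0.01] w 16.4
```

Lower another 1 mm to seat it, then open. The fingers swing back as they open.

carry_out:
  commands:
    - {"x": 0,"y": 0.005,"z": 0,"rx": 0,"ry": 0,"rz": 0,"hand": 0}
    - {"x": 0,"y": 0.01,"z": 0,"rx": 0,"ry": 0,"rz": 0,"hand": 0}
    - {"x": 0,"y": 0.01,"z": 0,"rx": 0,"ry": 0,"rz": 0,"hand": 0}

```text
t: 26.15
ee_pos: [520.5, -140.8, 142.6]
tcp_rot: [-1.569, -0.089, 0.089]
force: [-2.6, 1.5, 2.8]
width: 16.8
```

```bash
python3 - <<'E'
from h import *
apply(0,.01,0);rep()
E
```

```text
t 26.15 cmd [ 520.69 -140.51  142.6 ] meas [ 520.48 -140.77  142.57] xang 6.49 6.49 F [-2.59  1.51  2.83] M [ 0.01  0.32 -0.02] w 16.8
```

Seated: 4 N contact at the original height. Now I'll release gently.

carry_out:
  commands:
    - {"x": 0,"y": 0,"z": 0,"rx": 0,"ry": 0,"rz": 0,"hand": 0.3}
    - {"x": 0,"y": 0,"z": 0,"rx": 0,"ry": 0,"rz": 0,"hand": 0.4}
    - {"x": 0,"y": 0,"z": 0,"rx": 0,"ry": 0,"rz": 0,"hand": 0.6}
    - {"x": 0,"y": 0,"z": 0,"rx": 0,"ry": 0,"rz": 0,"hand": 0.8}
    - {"x": 0,"y": 0,"z": 0,"rx": 0,"ry": 0,"rz": 0,"hand": 0.8}
    - {"x": 0,"y": 0,"z": 0,"rx": 0,"ry": 0,"rz": 0,"hand": 0.8}
    - {"x": 0,"y": 0,"z": 0,"rx": 0,"ry": 0,"rz": 0,"hand": 0.8}
  grip_force: 20

```text
t: 26.85
ee_pos: [520.4, -140.7, 142.2]
tcp_rot: [-1.569, -0.089, 0.089]
force: [0.1, -0.5, -1.0]
width: 68.5
```

carry_out:
  commands:
    - {"x": 0,"y": -0.1,"z": 0,"rx": 0,"ry": 0,"rz": 0,"hand": 0.8}
    - {"x": 0,"y": -0.3,"z": 0,"rx": 0,"ry": 0,"rz": 0,"hand": 0.8}
    - {"x": 0,"y": -0.6,"z": 0,"rx": 0,"ry": 0,"rz": 0,"hand": 0.8}
    - {"x": 0,"y": -1.0,"z": 0,"rx": 0,"ry": 0,"rz": 0,"hand": 0.8}
    - {"x": 0,"y": -1.0,"z": 0,"rx": 0,"ry": 0,"rz": 0,"hand": 0.8}

```text
t: 27.35
ee_pos: [523.1, -140.3, 247.8]
tcp_rot: [-1.571, -0.096, 0.083]
force: [0.3, 0.8, -0.2]
width: 68.2
```

carry_out:
  commands:
    - {"x": 0,"y": -0.3,"z": 0,"rx": 0,"ry": 0,"rz": 0,"hand": 0.8}
    - {"x": 0,"y": -0.6,"z": 0,"rx": 0,"ry": 0,"rz": 0,"hand": 0.8}
    - {"x": 0,"y": -0.6,"z": 0,"rx": 0,"ry": 0,"rz": 0,"hand": 0.8}
    - {"x": 0,"y": -0.6,"z": 0,"rx": 0,"ry": 0,"rz": 0,"hand": 0.8}

```text
t: 27.75
ee_pos: [520.5, -140.7, 302.7]
tcp_rot: [-1.57, -0.09, 0.088]
force: [-0.2, -0.8, -0.6]
width: 68.0
```

```bash
python3 - <<'E'
from h import *
rep()
c=cam('wrist','pics/w11.png'); Q=cloud(c).reshape(-1,3)
m=(Q[:,2]>163)&(Q[:,2]<190)&(abs(Q[:,0]-520)<40)&(Q[:,1]<-40)&(Q[:,1]>-240)
r=cv2.minAreaRect(Q[m][:,:2].astype(np.float32)); print(r,np.percentile(Q[m][:,2],[5,50,95]))
M=np.c_[Q[m][:,:2]-[520,-140],np.ones(m.sum())]; print(np.linalg.lstsq(M,Q[m][:,2],rcond=None)[0])
c=cam('scene','pics/scene11.png')
c=cam('top','pics/top11.png')
E
```

```text
t 27.75 cmd [ 520.69 -140.51  142.6 ] meas [ 520.51 -140.71  302.73] xang 6.49 6.49 F [-0.15 -0.78 -0.61] M [ 0.02 -0.    0.04] w 68.0
((522.4689331054688, -145.6044921875), (18.01959800720215, 130.56202697753906), 6.752012252807617) [174.87263686 175.95730117 177.07132623]
[ 1.54138487e-03 -7.01875761e-04  1.75908487e+02]
```

View pics/w11.png

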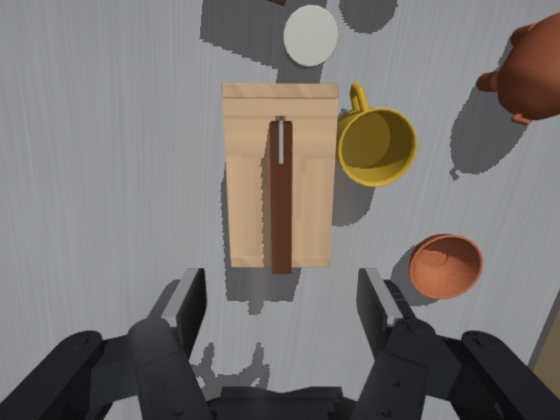

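View pics/scene11.png

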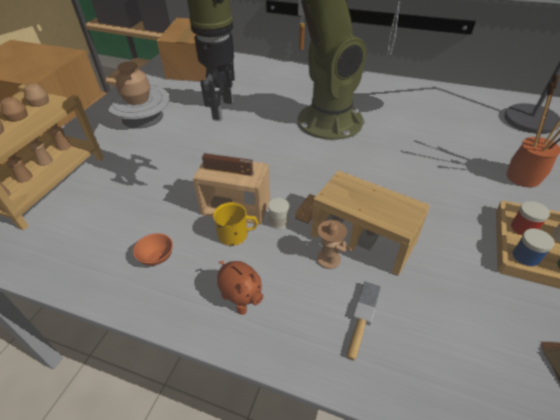

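The wrist view shows the square back in its slot at columns 270–292, rows 121–273, and level. The fingers are clear and nothing else has moved.

```bash
python3 -c "
from h import *
print(bot.finish_job())"
```

```text
the job is handed in; nothing more can be done
None
```

I squared the loose end board, put the try square back in its slot and handed the job in at about 28 s of the 72 s allowed. The hand-in gave no verdict.

- **Pressing:** I seated the stock on the top board, slid it inwards until the blade closed the joint, and held it for about 2.3 s. I then held for another 2 s with slightly more downward press.
- **Forces while holding:** the wrist showed about 5.5 N down, then 7 N in the second hold, and about 9.5 N inwards. Friction on the stock accounts for part of the inward figure, so I estimate 5–9 N on the end board. I couldn't measure how the force split between the two faces. That is why I held twice.
- **End board:** its slope went from about 0.049 rad to about 0.001 rad once the square was off it.
- **Square in its slot:** it sits within about 1.5 mm of where it started, at the same height and level to about 0.002 rad. It is released, with the gripper about 160 mm above its gripping height.
- **Bystanders:** none had visibly moved in the last camera picture. I checked this by eye only and did not measure it.

No check failed or disagreed.

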